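# Sort out the stiff spring unit, pack the two weak ones and shut the case

## Robot

A 6-joint arm with a two-finger parallel gripper is mounted at the origin on the work surface. World frame = base frame: x ahead of the robot, y to its left, z up, the work surface at z = 0. Lengths are in m, angles in rad, forces in N, time in s.
With the tool pointing down it reaches from about 0.4 to 0.825 m from the base axis. Payload 7 kg.
Tool frame: the origin (TCP) lies at the very end of the fingers, on their centre line; the grasp point (between the pads) lies 19 mm behind it; z points along the fingers, x is the direction in which the jaws open and shut, and the axes are right-handed (so a half turn about z gives the same grasp; the last joint's range is limited). The gripper opens to 85 mm and grips with 20 to 120 N. Pads are 22 mm wide; open, the fingers measure 114 mm over their backs; the gripper's body (76 mm by 85 mm) begins 54 mm behind the grasp point. The pads swing forward as they close: fully open they stand 13 mm farther back than shut.
Start: joints at [1.431, 0.359, 0.012, 0, -1.224, -0.288], TCP at [0.28, 0.614, 0.231] pointing down, gripper open.
Joint ranges: [-3.07, 3.07], [-1.43, 2.12], [-1.02, 1.25], [-3.03, 1.67], [-3.05, -0], [-3.03, 3.03]. Speed limits (rad/s): [2.39, 2.39, 3.01, 3.14, 3.14, 3.14].

## Interface

Orientations are given as a 3x3 rotation matrix whose columns are the frame's x, y, z axes.
In Python, from station import robot, viewer, workorder gives the robot as it stands. The module is installed in compiled form; this text tells all that it offers.
- The arm moves only by the tool servo_tool, never from a script. Its argument "targets" is a list of rows, each an object with "xyz": the shift along the tool's x, y, z in cm, a list of three; "rot": the turn, a rotation vector about the tool's x, y, z in rad, a list of three. A call has 1 to 20 rows; each row shifts and turns the commanded pose from where the row before left it, along the tool's axes as they then stand; what a row does not reach is not made up. A row lasts 1/10 s, in which the tool goes at most 50 mm and 8.59 degrees, less where a joint would pass 70% of its speed; a pose out of reach is approached as far as the arm can. A call is refused whole if a number of a shift passes 5 or a number of a turn 0.15, either way. A call with a gripper value outside its range is refused whole. "grip" is the gripper's target within -1 to 1 (fully open at 1, half-way at 0, shut at -1), set as the call begins (left out, the last holds). The fingers move at their own pace and stop on an object; "newtons" is the grip in N (left out, the last holds). Time passes only in rows, so rows that do not move let the fingers close. It gives the time, the measured TCP pose, the force and the opening at its end, in the units of the state.
- robot.read_state(): the state, without advancing time (a new reading comes with each control period).
- viewer.capture(name): name is "scene" or "side" or "wrist"; returns a dict with "img" (480x640x3 uint8, red, green, blue), "fx", "fy", "cx", "cy" (pixels), "k1" (the pictures are not rectified: a ray, as slopes to the right and down, at radius r is drawn at 1 + k1 r^2 times it, then the intrinsics apply), "eye" and "orientation" of the camera in the world. Camera axes: x right, y down, z forward; pixel columns grow to the right and rows downward; lengths in m; the calibration is good to about 2 mm. A picture is of the moment at which its call begins. There is no depth.
- workorder.close_job(): hands the job in, once; it reports no verdict.
The state is a dict: "time_s": time; "qpos": joint angles; "joint_velocities": joint speeds; "effort": joint torques, N m; "tool_pos": TCP position; "eef_rot": TCP orientation; "wrist_force": force on the tool from outside, world axes, zero at the start; "ft_torque": the same for the moment, N m; "gripper_width": finger opening in m.
Only numpy, scipy, OpenCV 4.12 (cv2) and the standard library are available. Lean on these libraries where they do the work, as an engineer would, in place of code of your own. Each camera call takes 0.05 s, during which the arm holds its last target. There are 200 camera calls.

## Task

Three spring units that look alike lie on leaning cradles; one has a stiff spring, and packed it would hold the grey case's loose lid up. Push on the plungers to feel which it is, set (do not drop) that one into the black bin, and lay the other two end to end between the rails on the case's floor, plungers up. Then shut the lid so that it stays fully down by itself, and leave everything else on the bench where it stands.

Things in the scene. Friction and masses are not known exactly. Their poses are not given: they have to be found in the camera images.
- unit_a: Spring unit: aluminium block 32 (x) x 110 (y) x 36 mm (z), 0.2 to 0.4 kg. A steel plunger 18 mm across stands 14 mm out of its top face (tip 50 mm above the underside), 35 mm from the middle towards +y. Origin: centre of the underside; z out of the top face. Starts on a leaning cradle. The three look alike; one has a stiff spring, two are weak: only feeling tells which.
- cradle_a: Fixed steel cradle under unit_a, base 90 x 130 mm. Its flat bed, 62 mm wide and 126 mm long (y), leans 0.45 rad (26 degrees) about y: high on the -x (near) side, low on the +x (far) side, facing away from the robot; bed middle 52 mm above the table. A ledge 7 mm high and 4 mm thick along y stops the unit's lower long side. Origin: centre of the base's underside, on the table.
- plunger_a (a joint): Plunger of unit_a: travel in m, 0 = fully out, 0.010 = fully pressed in (along the unit's -z); it springs back. The stiff one resists with about 5 N at first and 17 N fully in (1.2 N per mm); a weak one with 0.3 N at first and 1.8 N fully in.
- unit_b: Spring unit: aluminium block 32 (x) x 110 (y) x 36 mm (z), 0.2 to 0.4 kg. A steel plunger 18 mm across stands 14 mm out of its top face (tip 50 mm above the underside), 35 mm from the middle towards +y. Origin: centre of the underside; z out of the top face. Starts on a leaning cradle. The three look alike; one has a stiff spring, two are weak: only feeling tells which.
- cradle_b: Fixed steel cradle under unit_b, base 90 x 130 mm. Its flat bed, 62 mm wide and 126 mm long (y), leans 0.45 rad (26 degrees) about y: high on the -x (near) side, low on the +x (far) side, facing away from the robot; bed middle 52 mm above the table. A ledge 7 mm high and 4 mm thick along y stops the unit's lower long side. Origin: centre of the base's underside, on the table.
- plunger_b (a joint): Plunger of unit_b: travel in m, 0 = fully out, 0.010 = fully pressed in (along the unit's -z); it springs back. The stiff one resists with about 5 N at first and 17 N fully in (1.2 N per mm); a weak one with 0.3 N at first and 1.8 N fully in.
- unit_c: Spring unit: aluminium block 32 (x) x 110 (y) x 36 mm (z), 0.2 to 0.4 kg. A steel plunger 18 mm across stands 14 mm out of its top face (tip 50 mm above the underside), 35 mm from the middle towards +y. Origin: centre of the underside; z out of the top face. Starts on a leaning cradle. The three look alike; one has a stiff spring, two are weak: only feeling tells which.
- cradle_c: Fixed steel cradle under unit_c, base 90 x 130 mm. Its flat bed, 62 mm wide and 126 mm long (y), leans 0.45 rad (26 degrees) about y: high on the -x (near) side, low on the +x (far) side, facing away from the robot; bed middle 52 mm above the table. A ledge 7 mm high and 4 mm thick along y stops the unit's lower long side. Origin: centre of the base's underside, on the table.
- plunger_c (a joint): Plunger of unit_c: travel in m, 0 = fully out, 0.010 = fully pressed in (along the unit's -z); it springs back. The stiff one resists with about 5 N at first and 17 N fully in (1.2 N per mm); a weak one with 0.3 N at first and 1.8 N fully in.
- case: Grey plastic case fixed to the bench, outside 110 (x) x 256 (y) x 51 mm high, inside 100 x 246 mm, floor 5 mm thick. Two aluminium floor rails along y, 8 mm high, 44 mm apart, centred, take two units flat on the floor end to end; their plungers then stand 4 mm above the rim and the lid pushes them in. Origin: centre of its underside; the lid is hinged along the +x (far) long rim.
- case_lid (a joint): Hinge of the case's lid, rad: 0 = shut on the rim, 1.57 = upright, 1.9 = leaning back on its stop, as at the start. No catch: free to swing, it falls shut once past upright and stays shut by its own 0.47 kg, which weak plungers cannot lift; a stiff one holds it 3 mm or more ajar. Flat aluminium panel 6 mm thick, 110 mm from hinge to front edge, 256 mm long, knob on its outer face.
- case_lid_hinge (a point): Middle of the lid's hinge line, at the lid's underside on the case's far (+x) rim; the hinge axis runs along the case's y.
- case_lid_handle (a point): Outer end of the small black knob in the middle of the lid's outer face: 80 mm from the hinge line, standing 35 mm out of that face (above the lid when it is shut).
- bin: Open black plastic stock bin fixed to the bench, outside 135 (x) x 185 (y) x 60 mm high, walls and floor 4 mm thick. Origin: centre of its underside.
- cast: Bystander, to be left alone: pale plaster dental cast, 70 x 75 x 33 mm. Origin: centre of its underside.
- jar: Bystander, to be left alone: small jar, 64 mm wide, 75 mm tall. Origin: centre of its underside.
- mixbowl: Bystander, to be left alone: dark rubber mixing bowl, 110 mm wide, 55 mm tall. Origin: centre of its underside.
- spatula: Bystander, to be left alone: spatula, 190 mm long, lying flat. Origin: under the middle of it.
- brush: Bystander, to be left alone: brush, 170 mm long, lying flat. Origin: under the middle of it.
- cup: Bystander, to be left alone: white cup, 72 mm wide, 85 mm tall. Origin: centre of its underside.
- bottle: Bystander, to be left alone: bottle, 60 mm wide, 140 mm tall. Origin: centre of its underside.
There are look-alikes about, which are no part of the job. Leave any purple or red look-alike of the unit_b alone.

How it is judged:
By the outcome, as a careful person would: the job done as asked, in the order asked, and still so for the second after the job is handed in, with the robot touching nothing.
It also fails if it takes over 72 s, if anything falls off the work surface, if the arm or the gripper's body presses on something with over 40 N, if the wrist force passes 120 N, or if a joint passes its speed limit or range.

## Working session

There is one attempt and no reset: what is moved stays moved. The work goes in short steps, Python scripts to look and compute and a tool call to move; the robot and the scene stay as the last step left them, time stands still between calls to the robot, and variables do not carry over. Pictures are saved under pics/ and viewed, about 8 in all and at most 12, crops included, and the job is handed in when it is done.

Besides the shell and the picture viewer there is one more tool, called after "Request:" as name(argument=value, ...), one argument or row to a line, values as JSON. servo_tool: Moves the arm, as the interface text tells. Its arguments: {"type":"object","properties":{"targets":{"type":"array","items":{"type":"object","properties":{"xyz":{"type":"array","items":{"type":"number"}},"rot":{"type":"array","items":{"type":"number"}}}}},"grip":{"type":"number"},"newtons":{"type":"number"}},"required":["targets"]}

```bash
mkdir -p pics; ls
python3 - <<'E'
from station import robot, viewer
import cv2,numpy as np
print(robot.read_state())
for n in("scene","side"):
    d=viewer.capture(n)
    cv2.imwrite(f"pics/{n}0.png",d["img"][:,:,::-1])
    np.savez(f"{n}0.npz",**d)
    print(n,{k:v for k,v in d.items() if k!="img"})
E
```

```text
pics
{'time_s': 0.0, 'qpos': array([ 1.43110579e+00,  3.59384768e-01,  1.10886559e-02, -3.97408002e-04,
       -1.22409978e+00, -2.88085569e-01]), 'joint_velocities': array([ 1.51991579e-03,  4.20921388e-05, -1.12745971e-03,  4.77072333e-04,
        3.06357857e-04,  2.27107101e-04]), 'effort': array([-8.55119026e-06, -5.83316302e+01,  2.93418539e+01,  6.93667889e+00,
       -5.76987251e-03,  1.39303896e-06]), 'tool_pos': array([0.27984095, 0.61373624, 0.2303695 ]), 'eef_rot': array([[-4.14970981e-01, -9.09834454e-01, -5.92836520e-04],
       [-9.09833169e-01,  4.14971393e-01, -1.53191989e-03],
       [ 1.63980370e-03, -9.63199702e-05, -9.99998651e-01]]), 'wrist_force': array([ 0.02106081, -0.3452482 ,  0.19299651]), 'ft_torque': array([ 0.03567749, -0.00226599,  0.02733205]), 'gripper_width': 0.08508473653345221}
scene {'fx': 462.4383167075316, 'fy': 462.4383167075316, 'cx': 315.4781856603373, 'cy': 241.97941636474917, 'k1': -0.05704281537666658, 'eye': array([1.54116054, 0.06087548, 1.0340876 ]), 'orientation': array([[-8.66138384e-02,  7.04536024e-01, -7.04362856e-01],
       [ 9.96241947e-01,  6.11379735e-02, -6.13525172e-02],
       [-1.61740865e-04, -7.07029800e-01, -7.07183735e-01]])}
side {'fx': 436.8209036314223, 'fy': 436.8209036314223, 'cx': 321.45031003292, 'cy': 239.02730674252064, 'k1': -0.07740122277845438, 'eye': array([ 0.36101478, -0.88410913,  0.95695652]), 'orientation': array([[ 0.98021189, -0.12837387,  0.15068109],
       [-0.19735982, -0.69257282,  0.69382418],
       [ 0.01528873, -0.7098331 , -0.70420396]])}
```

View pics/scene0.png

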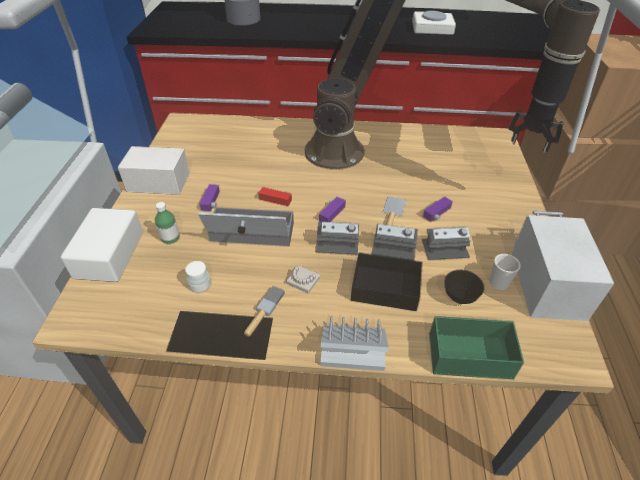

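View pics/side0.png

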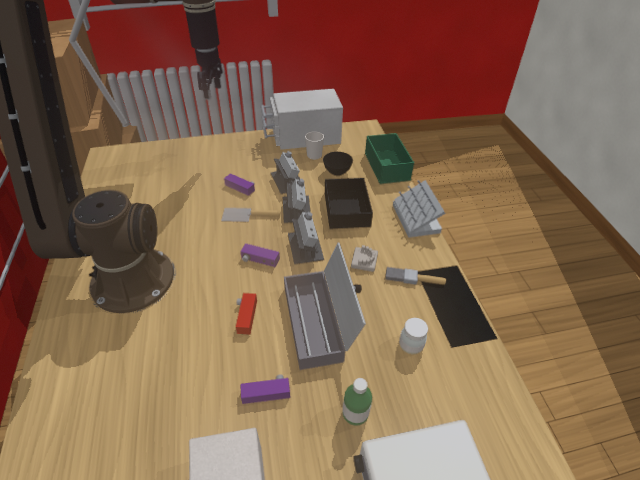

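Scene view: the candidates are three aluminium units on cradles at about (340,232), (396,237) and (448,240). The look-alikes are purple at (210,196), (333,210) and (438,209), and red at (275,196). I choose the three aluminium ones. The case is at (248,228), with its lid leaning away from the robot. The black bin is at (388,281). The green box and the black mat are not bins. I'll check the choice in a close crop.

```bash
cat > h.py <<'E'
import numpy as np,cv2
def load(n):
    return dict(np.load(n,allow_pickle=True))
def K(d): return np.array([[d["fx"],0,d["cx"]],[0,d["fy"],d["cy"]],[0,0,1]],float)
def D(d): return np.array([float(d["k1"]),0,0,0,0])
def rays(d,uv):
    p=cv2.undistortPoints(np.array(uv,float).reshape(-1,1,2),K(d),D(d))[:,0]
    return np.c_[p,np.ones(len(p))]@np.array(d["orientation"]).T
def plane(d,uv,z):
    r=rays(d,uv); e=np.array(d["eye"]); return e+r*((z-e[2])/r[:,2])[:,None]
def proj(d,P):
    R=np.array(d["orientation"]); t=-R.T@np.array(d["eye"])
    return cv2.projectPoints(np.array(P,float).reshape(-1,1,3),cv2.Rodrigues(R.T)[0],t,K(d),D(d))[0][:,0]
def tri(d1,u1,d2,u2):
    a=rays(d1,[u1])[0];b=rays(d2,[u2])[0];e1=np.array(d1["eye"]);e2=np.array(d2["eye"])
    s=np.linalg.lstsq(np.c_[a,-b],e2-e1,rcond=None)[0]
    p,q=e1+s[0]*a,e2+s[1]*b
    return (p+q)/2,np.linalg.norm(p-q)
E
python3 - <<'E'
from h import *
a=cv2.imread("pics/scene0.png")[190:310,195:480]
b=cv2.imread("pics/side0.png")[145:370,230:380]
A=cv2.resize(a,None,fx=2.8,fy=2.8,interpolation=cv2.INTER_CUBIC)
cv2.imwrite("pics/c1.png",A)
b=cv2.resize(b,None,fx=2.66,fy=2.66,interpolation=cv2.INTER_CUBIC)
cv2.imwrite("pics/c2.png",b)
E
```

```text
(no output)
```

View pics/c1.png

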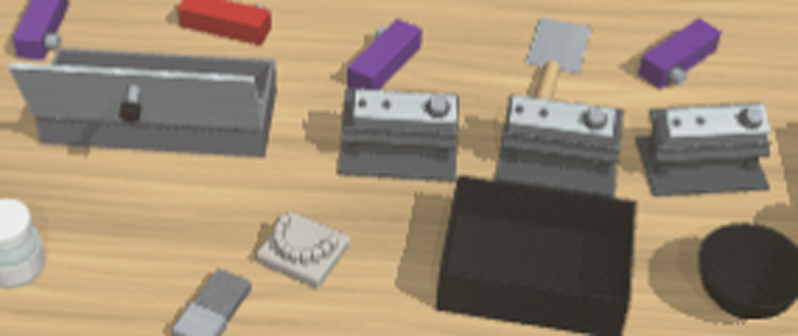

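View pics/c2.png

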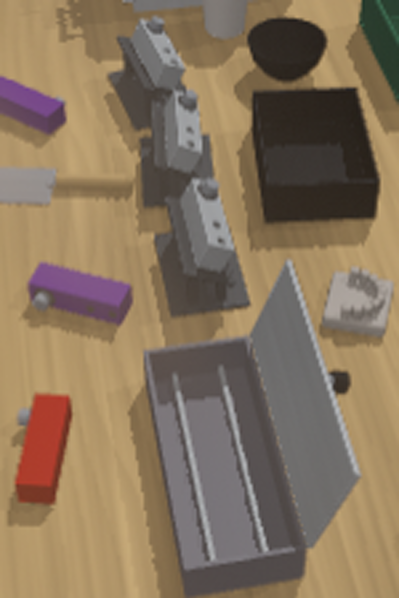

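Scene crop: three aluminium units with their plungers on the +y side, at crop (438,103), (597,117) and (752,116). The bin is the black box at crop (538,250). Side crop: the case rim's near edge runs from (145,352) to (185,590), both rails can be seen inside, and the knob is at (340,382).

Run:
```python
from h import *
np.set_printoptions(precision=4,suppress=True)
s=load("scene0.npz");d=load("side0.npz")
S=lambda u:np.array(u)/2.8-0+np.array([195,190])
T=lambda u:np.array(u)/2.66+np.array([230,145])
print("case rim side",plane(d,[T(x) for x in[(146,353),(245,340),(183,592)]],.051))
print("case rim scene far-left/near-right",plane(s,[S((273,60))],.051))
print("rails side",plane(d,[T(x) for x in[(176,374),(221,366),(211,558),(264,550)]],.013))
print("bin side",plane(d,[T(x) for x in[(253,90),(360,89),(377,180),(264,186)]],.06))
print("bin scene",plane(s,[S(x) for x in[(458,178),(636,202)]],.06))
for a,b in[((438,100),(207,186)),((597,113),(186,97)),((752,113),(154,24))]:
    print("plunger",tri(s,S(a),d,T(b)))
# top face corners scene: far-left/..., heights approx
for q in [[(345,90),(459,93),(457,125),(346,119)],[(511,96),(621,109),(619,137),(506,126)],[(655,108),(766,104),(768,132),(662,135)]]:
    for z,u in zip([.098,.098,.084,.084],q): print(plane(s,[S(u)],z)[0])
```

```text
case rim side [[ 0.4284 -0.119   0.051 ]
 [ 0.5307 -0.1204  0.051 ]
 [ 0.4218 -0.3903  0.051 ]]
case rim scene far-left/near-right [[ 0.4298 -0.1102  0.051 ]]
rails side [[ 0.4579 -0.1209  0.013 ]
 [ 0.506  -0.119   0.013 ]
 [ 0.4551 -0.3404  0.013 ]
 [ 0.5045 -0.3414  0.013 ]]
bin side [[0.6224 0.2816 0.06  ]
 [0.7578 0.2596 0.06  ]
 [0.7301 0.0854 0.06  ]
 [0.5975 0.0989 0.06  ]]
bin scene [[0.6076 0.1053 0.06  ]
 [0.6259 0.2876 0.06  ]]
plunger (array([0.5258, 0.0791, 0.0907]), np.float64(0.0036081182380590256))
plunger (array([0.5296, 0.2478, 0.0888]), np.float64(0.004066847662427928))
plunger (array([0.514 , 0.4135, 0.0879]), np.float64(0.0038644561316557723))
[ 0.5245 -0.0194  0.098 ]
[0.5187 0.102  0.098 ]
[0.5534 0.1015 0.084 ]
[ 0.5545 -0.0159  0.084 ]
[0.5186 0.1573 0.098 ]
[0.5286 0.2731 0.098 ]
[0.5568 0.2712 0.084 ]
[0.5505 0.1531 0.084 ]
[0.5239 0.3092 0.098 ]
[0.5072 0.4283 0.098 ]
[0.5354 0.4295 0.084 ]
[0.5498 0.3167 0.084 ]
```

```bash
cat >> h.py <<'E'
from scipy.spatial.transform import Rotation as Ro, Slerp
def pose(yaw,tilt):   # tool y = unit y, tool x = -unit x, tool z = into the bed
    return (Ro.from_euler('z',yaw)*Ro.from_euler('y',tilt)*Ro.from_matrix(np.diag([-1.,1,-1]))).as_matrix()
def plan(p0,R0,way):
    """way: list of (pos,R,n); prints rows (shift along the tool axes before the row's turn)"""
    import json
    p,R=np.array(p0,float),Ro.from_matrix(R0); out=[]
    for P,Rt,n in way:
        a,b=np.array(p),R; dv=(b.inv()*Ro.from_matrix(Rt)).as_rotvec()
        for i in range(1,n+1):
            q=a+(np.array(P)-a)*i/n; Q=b*Ro.from_rotvec(dv*i/n)
            x=np.round(R.inv().apply(q-p)*100,2); w=np.round((R.inv()*Q).as_rotvec(),3)
            out.append({"xyz":(x+0.).tolist(),"rot":(w+0.).tolist()})
            p=p+R.apply(x/100); R=R*Ro.from_rotvec(w)
    print(len(out),json.dumps(out).replace(" ",""))
def now():
    from station import robot
    s=robot.read_state(); return s["tool_pos"],s["eef_rot"],s
E
python3 - <<'E'
from h import *
p,R,s=now()
plan(p,R,[([.42,.46,.22],pose(.1,0),9),([.582,.375,.20],pose(.1,.45),6)])
E
```

```text
15 [{"xyz":[0.91,-2.13,0.12],"rot":[0.0,0.0,0.116]},{"xyz":[0.66,-2.21,0.12],"rot":[0.0,0.0,0.116]},{"xyz":[0.39,-2.28,0.11],"rot":[0.0,0.0,0.116]},{"xyz":[0.13,-2.31,0.12],"rot":[0.0,0.0,0.116]},{"xyz":[-0.14,-2.3,0.12],"rot":[-0.001,-0.001,0.115]},{"xyz":[-0.4,-2.28,0.11],"rot":[0.0,0.0,0.116]},{"xyz":[-0.67,-2.21,0.12],"rot":[0.0,0.0,0.116]},{"xyz":[-0.91,-2.13,0.12],"rot":[0.0,0.0,0.116]},{"xyz":[-1.16,-2.0,0.11],"rot":[0.0,0.0,0.116]},{"xyz":[-2.54,-1.68,0.33],"rot":[0.0,0.075,0.0]},{"xyz":[-2.57,-1.68,0.14],"rot":[0.0,0.075,0.0]},{"xyz":[-2.56,-1.68,-0.05],"rot":[0.0,0.075,0.0]},{"xyz":[-2.56,-1.68,-0.24],"rot":[0.0,0.075,0.0]},{"xyz":[-2.53,-1.68,-0.43],"rot":[0.0,0.075,0.0]},{"xyz":[-2.49,-1.67,-0.63],"rot":[0.0,0.075,0.0]}]
```

Request:
servo_tool(
  targets=[
    {"xyz": [0.9, -2.1, 0.1], "rot": [0, 0, 0.116]},
    {"xyz": [0.7, -2.2, 0.1], "rot": [0, 0, 0.116]},
    {"xyz": [0.4, -2.3, 0.1], "rot": [0, 0, 0.116]},
    {"xyz": [0.1, -2.3, 0.1], "rot": [0, 0, 0.116]},
    {"xyz": [-0.1, -2.3, 0.1], "rot": [0, 0, 0.116]},
    {"xyz": [-0.4, -2.3, 0.1], "rot": [0, 0, 0.116]},
    {"xyz": [-0.7, -2.2, 0.1], "rot": [0, 0, 0.116]},
    {"xyz": [-0.9, -2.1, 0.1], "rot": [0, 0, 0.116]},
    {"xyz": [-1.2, -2.0, 0.1], "rot": [0, 0, 0.116]},
    {"xyz": [-2.5, -1.7, 0.3], "rot": [0, 0.075, 0]},
    {"xyz": [-2.6, -1.7, 0.1], "rot": [0, 0.075, 0]},
    {"xyz": [-2.6, -1.7, 0], "rot": [0, 0.075, 0]},
    {"xyz": [-2.6, -1.7, -0.2], "rot": [0, 0.075, 0]},
    {"xyz": [-2.5, -1.7, -0.4], "rot": [0, 0.075, 0]},
    {"xyz": [-2.5, -1.7, -0.6], "rot": [0, 0.075, 0]},
    {"xyz": [0, 0, 0], "rot": [0, 0, 0]},
  ],
  grip=-1,
  newtons=40,
)

```text
time_s: 1.7
tool_pos: [0.5854, 0.3703, 0.1944]
eef_rot: [[-0.892, -0.093, -0.442], [-0.081, 0.996, -0.046], [0.444, -0.005, -0.896]]
wrist_force: [-0.1, 0.2, -1.1]
gripper_width: 0.0001
```

Run:
```python
from h import *
from station import viewer
d=viewer.capture("wrist");np.savez("w3.npz",**d)
cv2.imwrite("pics/w3.png",d["img"][:,:,::-1])
print({k:v for k,v in d.items() if k!="img"})
p,R,s=now();print(p,R,s["qpos"],s["wrist_force"])
```

```text
{'fx': 414.1239743172655, 'fy': 414.1239743172655, 'cx': 319.287927216796, 'cy': 237.1187393723873, 'k1': -0.07582003330480816, 'eye': array([0.65666307, 0.29614746, 0.32199225]), 'orientation': array([[-0.89217741,  0.05069295, -0.44883147],
       [-0.08073785,  0.9597808 ,  0.26889071],
       [ 0.44441069,  0.27613591, -0.85220191]])}
[0.58407613 0.37178319 0.19609642] [[-0.89359329 -0.09445232 -0.43882775]
 [-0.08306597  0.99552186 -0.04512512]
 [ 0.44112478 -0.00387186 -0.89743743]] [ 0.701211    0.67633969  0.48262829 -0.25576674 -1.75669446 -0.60649407] [-0.24917241  0.56909698  0.05874532]
```

View pics/w3.png

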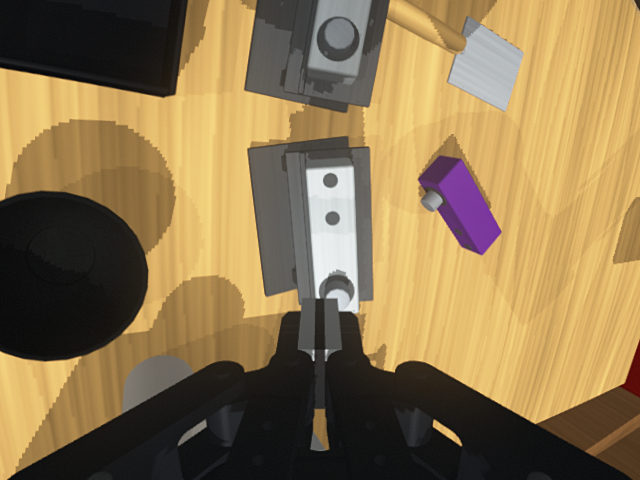

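The wrist view shows the third unit, with its white top face from (306,166) to (357,311), screws at (330,180) and (333,218), and its plunger near (338,292). The purple look-alike is clearly apart, at (460,205), so the choice holds. I'll fit the top face.

```bash
cat >> h.py <<'E'
def topface(d,box,z0=.079,y0=None,show=True):
    """fit the bright top face inside box (u0,v0,u1,v1); returns top-centre, yaw of unit"""
    g=cv2.cvtColor(d["img"],cv2.COLOR_RGB2HSV); u0,v0,u1,v1=box
    m=((g[...,2]>205)&(g[...,1]<40)).astype(np.uint8); k=np.zeros_like(m); k[v0:v1,u0:u1]=m[v0:v1,u0:u1]
    k=cv2.morphologyEx(k,cv2.MORPH_CLOSE,np.ones((5,5)))
    n_,lab,st,ce=cv2.connectedComponentsWithStats(k); i=1+np.argmax(st[1:,4]); k=(lab==i).astype(np.uint8)
    c=cv2.convexHull(max(cv2.findContours(k,0,1)[0],key=cv2.contourArea))[:,0].astype(float)
    yaw=0.;C=None
    r=rays(d,c);e=np.array(d["eye"])
    for _ in range(6):
        B=(Ro.from_euler('z',yaw)*Ro.from_euler('y',.45)).as_matrix()
        if C is None: C=plane(d,[c.mean(0)],z0)[0]
        P=e+r*((C-e)@B[:,2]/(r@B[:,2]))[:,None]
        q=((P-C)@B)[:,:2]
        (cx,cy),(w,h),a=cv2.minAreaRect((q*1000).astype(np.float32))
        if w>h: w,h,a=h,w,a+90
        a=(a+90)%180-90
        C=C+B[:,:2]@[cx/1000,cy/1000]; C=C+0
        # keep height on the bed: slide along the view ray so z==z0
        v=C-e; C=e+v*((z0-e[2])/v[2]); yaw+=np.radians(a)
    if show: print("px",c.min(0),c.max(0),"centre",C.round(4),"yaw",round(yaw,4),"size mm",round(w,1),round(h,1))
    return C,yaw
E
python3 - <<'E'
from h import *
d=load("w3.npz"); C,y=topface(d,(295,150,370,320))
B=pose(y,.45)
tip=C+Ro.from_euler('z',y).apply([0,.035,0])-B[:,2]*.014
print("tip",tip, proj(d,[tip,C]))
s=load("scene0.npz");sd=load("side0.npz");print("scene",(proj(s,[tip])-[195,190])*2.8,"side",(proj(sd,[tip])-[230,145])*2.66)
g=cv2.cvtColor(d["img"],cv2.COLOR_RGB2HSV);print(g[200,[300,310,320,345,350,353,356]])
E
```

```text
px [307. 167.] [357. 312.] centre [0.5168 0.3795 0.079 ] yaw 0.1617 size mm 30.7 109.6
tip [0.51718573 0.41500348 0.09160626] [[336.98858495 298.77277149]
 [333.53479417 245.32539002]]
scene [[753.44850901 114.05989409]] side [[155.30772503  19.54471229]]
[[ 45   5 109]
 [ 90   8 225]
 [ 94   8 222]
 [ 81   8 226]
 [ 85   7 220]
 [ 83   5 209]
 [ 36  13 101]]
```

Run:
```python
from h import *
p,R,s=now(); Rt=pose(.16,.45); tip=np.array([.5172,.415,.0916])
z=Rt[:,2]; plan(p,R,[(tip-.015*z,Rt,4),(tip-.015*z,Rt,1),(tip+.005*z,Rt,5),(tip+.005*z,Rt,2)])
```

```text
12 [{"xyz":[0.25,1.25,2.65],"rot":[0.006,-0.002,-0.015]},{"xyz":[0.25,1.28,2.65],"rot":[0.007,-0.001,-0.015]},{"xyz":[0.22,1.29,2.64],"rot":[0.006,-0.002,-0.015]},{"xyz":[0.21,1.31,2.63],"rot":[0.006,-0.002,-0.015]},{"xyz":[0.0,0.0,0.0],"rot":[0.0,0.0,0.0]},{"xyz":[0.0,0.0,0.4],"rot":[0.0,0.0,0.0]},{"xyz":[0.0,0.0,0.4],"rot":[0.0,0.0,0.0]},{"xyz":[0.0,0.0,0.4],"rot":[0.0,0.0,0.0]},{"xyz":[0.0,0.0,0.4],"rot":[0.0,0.0,0.0]},{"xyz":[0.0,0.0,0.4],"rot":[0.0,0.0,0.0]},{"xyz":[0.0,0.0,0.0],"rot":[0.0,0.0,0.0]},{"xyz":[0.0,0.0,0.0],"rot":[0.0,0.0,0.0]}]
```

Request:
servo_tool(
  targets=[
    {"xyz": [0.25, 1.25, 2.65], "rot": [0.006, -0.002, -0.015]},
    {"xyz": [0.25, 1.3, 2.65], "rot": [0.006, -0.002, -0.015]},
    {"xyz": [0.2, 1.3, 2.65], "rot": [0.006, -0.002, -0.015]},
    {"xyz": [0.2, 1.3, 2.65], "rot": [0.006, -0.002, -0.015]},
    {"xyz": [0, 0, 0]},
    {"xyz": [0, 0, 0]},
  ],
)

```text
invalid input
```

Request:
servo_tool(
  targets=[
    {"xyz": [0, 0, 0.4]},
    {"xyz": [0, 0, 0.4]},
    {"xyz": [0, 0, 0.4]},
    {"xyz": [0, 0, 0.4]},
    {"xyz": [0, 0, 0.4]},
    {"xyz": [0, 0, 0]},
    {"xyz": [0, 0, 0]},
  ],
)

```text
invalid input
```

Request:
servo_tool(
  targets=[
    {"xyz": [0.25, 1.25, 2.65], "rot": [0.006, -0.002, -0.015]},
    {"xyz": [0.25, 1.3, 2.65], "rot": [0.006, -0.002, -0.015]},
    {"xyz": [0.2, 1.3, 2.65], "rot": [0.006, -0.002, -0.015]},
    {"xyz": [0.2, 1.3, 2.65], "rot": [0.006, -0.002, -0.015]},
    {"xyz": [0, 0, 0], "rot": [0, 0, 0]},
    {"xyz": [0, 0, 0], "rot": [0, 0, 0]},
  ],
)

```text
time_s: 2.35
tool_pos: [0.5215, 0.4194, 0.1103]
eef_rot: [[-0.891, -0.165, -0.422], [-0.151, 0.986, -0.067], [0.427, 0.004, -0.904]]
wrist_force: [1.3, -0.4, 0.5]
gripper_width: -0.0002
```

Request:
servo_tool(
  targets=[
    {"xyz": [0, 0, 0.4], "rot": [0, 0, 0]},
    {"xyz": [0, 0, 0.4], "rot": [0, 0, 0]},
    {"xyz": [0, 0, 0.4], "rot": [0, 0, 0]},
    {"xyz": [0, 0, 0.4], "rot": [0, 0, 0]},
    {"xyz": [0, 0, 0.4], "rot": [0, 0, 0]},
    {"xyz": [0, 0, 0], "rot": [0, 0, 0]},
    {"xyz": [0, 0, 0], "rot": [0, 0, 0]},
  ],
)

```text
time_s: 3.05
tool_pos: [0.5152, 0.4173, 0.0939]
eef_rot: [[-0.893, -0.163, -0.42], [-0.15, 0.987, -0.065], [0.425, 0.005, -0.905]]
wrist_force: [1.4, -0.0, 10.3]
gripper_width: 0.0001
```

Request:
servo_tool(
  targets=[
    {"xyz": [0, 0, 0.2], "rot": [0, 0, 0]},
    {"xyz": [0, 0, 0], "rot": [0, 0, 0]},
    {"xyz": [0, 0, 0], "rot": [0, 0, 0]},
  ],
)

```text
time_s: 3.35
tool_pos: [0.5146, 0.4172, 0.0925]
eef_rot: [[-0.893, -0.163, -0.42], [-0.15, 0.987, -0.065], [0.425, 0.005, -0.905]]
wrist_force: [1.8, -1.4, 12.6]
gripper_width: -0.0003
```

Request:
servo_tool(
  targets=[
    {"xyz": [0, 0, -0.6], "rot": [0, 0, 0]},
    {"xyz": [0, 0, 0], "rot": [0, 0, 0]},
    {"xyz": [0, 0, 0], "rot": [0, 0, 0]},
  ],
)

```text
time_s: 3.65
tool_pos: [0.5166, 0.4175, 0.0968]
eef_rot: [[-0.892, -0.163, -0.421], [-0.149, 0.987, -0.065], [0.426, 0.005, -0.905]]
wrist_force: [0.9, 0.1, 6.3]
gripper_width: 0.0001
```

Unit 3 answers with 6.9 N rising to 14 N at about 1.4 N/mm, which is a spring and not a hard stop. It is the stiff one. I'll grip it.

Run:
```python
from h import *
p,R,s=now(); Rt=pose(.16,.45); C=np.array([.5168,.3795,.079]); z=Rt[:,2]
plan(p,R,[(p-.03*R[:,2],R,1),(C-.045*z,Rt,3),(C-.045*z,Rt,1),(C+.020*z,Rt,4)])
```

```text
9 [{"xyz":[0.0,0.0,-3.0],"rot":[0.0,0.0,0.0]},{"xyz":[-0.09,-1.25,0.12],"rot":[0.001,0.003,0.002]},{"xyz":[-0.08,-1.25,0.11],"rot":[0.001,0.004,0.001]},{"xyz":[-0.09,-1.25,0.12],"rot":[0.001,0.003,0.002]},{"xyz":[0.0,0.0,0.0],"rot":[0.0,0.0,0.0]},{"xyz":[0.0,0.0,1.62],"rot":[0.0,0.0,0.0]},{"xyz":[0.0,0.0,1.63],"rot":[0.0,0.0,0.0]},{"xyz":[0.0,0.0,1.62],"rot":[0.0,0.0,0.0]},{"xyz":[0.0,0.0,1.63],"rot":[0.0,0.0,0.0]}]
```

Request:
servo_tool(
  targets=[
    {"xyz": [0, 0, -3.0], "rot": [0, 0, 0]},
    {"xyz": [-0.1, -1.25, 0.1], "rot": [0.001, 0.003, 0.002]},
    {"xyz": [-0.1, -1.25, 0.1], "rot": [0.001, 0.004, 0.001]},
    {"xyz": [-0.1, -1.25, 0.1], "rot": [0.001, 0.003, 0.002]},
    {"xyz": [0, 0, 0], "rot": [0, 0, 0]},
    {"xyz": [0, 0, 0], "rot": [0, 0, 0]},
  ],
  grip=1,
)

```text
time_s: 4.25
tool_pos: [0.5357, 0.3822, 0.1179]
eef_rot: [[-0.888, -0.159, -0.432], [-0.142, 0.987, -0.07], [0.437, -0.001, -0.899]]
wrist_force: [-0.3, -0.0, 0.7]
gripper_width: 0.0849
```

Request:
servo_tool(
  targets=[
    {"xyz": [0, 0, 1.5], "rot": [0, 0, 0]},
    {"xyz": [0, 0, 1.5], "rot": [0, 0, 0]},
    {"xyz": [0, 0, 1.5], "rot": [0, 0, 0]},
    {"xyz": [0, 0, 1.5], "rot": [0, 0, 0]},
    {"xyz": [0, 0, 0.5], "rot": [0, 0, 0]},
    {"xyz": [0, 0, 0], "rot": [0, 0, 0]},
  ],
)

```text
time_s: 4.85
tool_pos: [0.5071, 0.3784, 0.0593]
eef_rot: [[-0.888, -0.16, -0.432], [-0.143, 0.987, -0.071], [0.438, -0.001, -0.899]]
wrist_force: [0.1, 0.5, 0.7]
gripper_width: 0.0852
```

Request:
servo_tool(
  targets=[
    {"xyz": [0, 0, 0], "rot": [0, 0, 0]},
    {"xyz": [0, 0, 0], "rot": [0, 0, 0]},
    {"xyz": [0, 0, 0], "rot": [0, 0, 0]},
    {"xyz": [0, 0, 0], "rot": [0, 0, 0]},
    {"xyz": [0, 0, 0], "rot": [0, 0, 0]},
  ],
  grip=-1,
  newtons=50,
)

```text
time_s: 5.35
tool_pos: [0.508, 0.3784, 0.0607]
eef_rot: [[-0.888, -0.16, -0.431], [-0.144, 0.987, -0.07], [0.436, -0.0, -0.9]]
wrist_force: [-0.4, 0.7, 4.9]
gripper_width: 0.031
```

Request:
servo_tool(
  targets=[
    {"xyz": [0, 0, -1.5], "rot": [0, 0, 0]},
    {"xyz": [0, 0, -2.5], "rot": [0, 0, 0]},
    {"xyz": [0, 0, -3], "rot": [0, 0, 0]},
    {"xyz": [0, 0, -3], "rot": [0, 0, 0]},
    {"xyz": [0, 0, -1], "rot": [0, 0, 0]},
    {"xyz": [0, 0, 0], "rot": [0, 0, 0]},
  ],
)

```text
time_s: 5.95
tool_pos: [0.5559, 0.3863, 0.1594]
eef_rot: [[-0.889, -0.159, -0.43], [-0.143, 0.987, -0.068], [0.435, 0.001, -0.9]]
wrist_force: [-1.0, -0.1, -3.4]
gripper_width: 0.0309
```

Run:
```python
from h import *
from station import viewer
for n in ("scene","wrist"):
    d=viewer.capture(n);np.savez(n+"1.npz",**d); cv2.imwrite(f"pics/{n}1.png",d["img"][:,:,::-1])
```

```text
(no output)
```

View pics/wrist1.png

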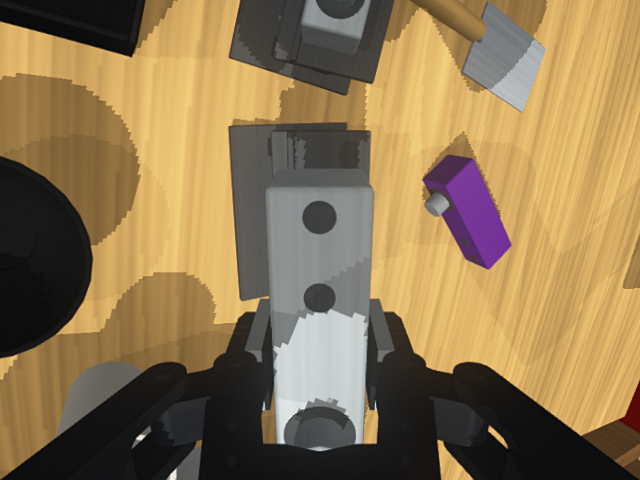

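The unit is held square in the jaws, with its top-face far edge at v≈187 and u from 267 to 373, and the cradle below it is empty. Next I measure the grasp offset and the bin.

Run:
```python
from h import *
np.set_printoptions(precision=4,suppress=True)
d=load("wrist1.npz");p,R,s=now()
r=rays(d,[(267,190),(373,187),(320,188)])
cz=np.array(d["orientation"])[:,2]
w=np.linalg.norm(r[0]-r[1]); lam=.032/w
print("end-edge mid in tool",R.T@(np.array(d["eye"])+r[2]*lam-p),"depth",lam)
sd=load("side0.npz");sc=load("scene0.npz")
# bin: dark mask rim quad in scene & side
for dd,box in((sd,(315,170,380,232)),(sc,(345,245,430,312))):
    g=cv2.cvtColor(dd["img"],cv2.COLOR_RGB2GRAY);m=np.zeros_like(g);u0,v0,u1,v1=box
    m[v0:v1,u0:u1]=(g[v0:v1,u0:u1]<62)*255
    c=max(cv2.findContours(m,0,1)[0],key=cv2.contourArea);h=cv2.convexHull(c)
    q=cv2.approxPolyDP(h,4,True)[:,0];print(q.tolist());print(plane(dd,q,.06)[:,:2])
```

```text
end-edge mid in tool [-0.0009 -0.0559 -0.0203] depth 0.12468076648139108
[[363, 178], [370, 225], [330, 228], [325, 180]]
[[0.7507 0.2635]
 [0.7092 0.0319]
 [0.5874 0.0409]
 [0.6207 0.2753]]
[[358, 255], [420, 262], [415, 310], [352, 300]]
[[0.6135 0.1038]
 [0.6258 0.2815]
 [0.7982 0.2564]
 [0.7792 0.0916]]
```

Run:
```python
from h import *
p,R,s=now(); Rt=pose(-.1,0)
plan(p,R,[([.682,.184,.165],Rt,8),([.682,.184,.165],Rt,1),([.682,.184,.035],Rt,5)])
```

```text
14 [{"xyz":[-1.02,-2.75,-0.6],"rot":[-0.008,-0.056,0.032]},{"xyz":[-1.13,-2.7,-0.56],"rot":[-0.007,-0.057,0.032]},{"xyz":[-1.25,-2.67,-0.52],"rot":[-0.008,-0.056,0.032]},{"xyz":[-1.37,-2.61,-0.46],"rot":[-0.007,-0.057,0.032]},{"xyz":[-1.47,-2.57,-0.4],"rot":[-0.008,-0.056,0.031]},{"xyz":[-1.57,-2.52,-0.33],"rot":[-0.007,-0.057,0.032]},{"xyz":[-1.67,-2.47,-0.26],"rot":[-0.008,-0.056,0.032]},{"xyz":[-1.75,-2.41,-0.18],"rot":[-0.007,-0.056,0.032]},{"xyz":[0.0,0.0,0.0],"rot":[0.0,0.0,0.0]},{"xyz":[0.0,0.0,2.6],"rot":[0.0,0.0,0.0]},{"xyz":[0.0,0.0,2.6],"rot":[0.0,0.0,0.0]},{"xyz":[-0.01,0.0,2.6],"rot":[0.0,0.0,0.0]},{"xyz":[0.0,0.0,2.6],"rot":[0.0,0.0,0.0]},{"xyz":[0.0,0.0,2.6],"rot":[0.0,0.0,0.0]}]
```

Request:
servo_tool(
  targets=[
    {"xyz": [-1.0, -2.75, -0.6], "rot": [-0.008, -0.056, 0.032]},
    {"xyz": [-1.15, -2.7, -0.55], "rot": [-0.008, -0.057, 0.032]},
    {"xyz": [-1.25, -2.65, -0.5], "rot": [-0.008, -0.056, 0.032]},
    {"xyz": [-1.35, -2.6, -0.45], "rot": [-0.007, -0.057, 0.032]},
    {"xyz": [-1.45, -2.55, -0.4], "rot": [-0.008, -0.056, 0.032]},
    {"xyz": [-1.55, -2.5, -0.35], "rot": [-0.007, -0.057, 0.032]},
    {"xyz": [-1.65, -2.45, -0.25], "rot": [-0.008, -0.056, 0.032]},
    {"xyz": [-1.75, -2.4, -0.2], "rot": [-0.007, -0.056, 0.032]},
    {"xyz": [0, 0, 0], "rot": [0, 0, 0]},
    {"xyz": [0, 0, 0], "rot": [0, 0, 0]},
  ],
)

```text
time_s: 7.05
tool_pos: [0.6805, 0.1844, 0.1652]
eef_rot: [[-0.995, 0.101, -0.001], [0.101, 0.995, 0.001], [0.002, 0.001, -1.0]]
wrist_force: [0.3, 0.2, -2.2]
gripper_width: 0.0307
```

Run:
```python
from h import *
from station import viewer
d=viewer.capture("scene");np.savez("scene2.npz",**d)
d2=viewer.capture("side")
a=cv2.resize(d["img"][180:320,330:480],None,fx=2.6,fy=2.6);b=cv2.resize(d2["img"][120:260,270:420],None,fx=2.6,fy=2.6)
cv2.imwrite("pics/b2.png",np.hstack([a,b])[:,:,::-1])
```

```text
(no output)
```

View pics/b2.png

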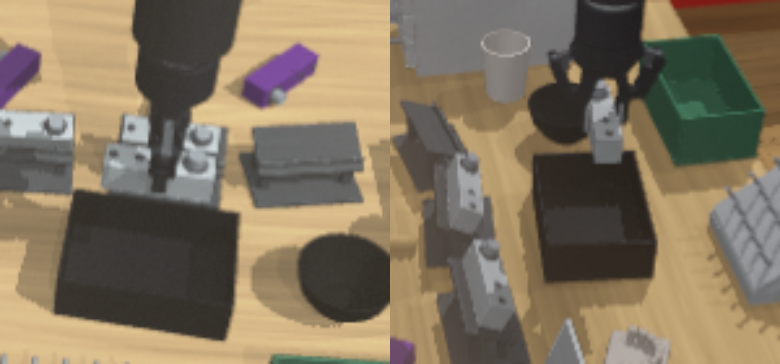

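The unit hangs level above the bin, and the camera's parallax puts it up and left of the bin in both views. I'll go down, slowly near the floor.

Request:
servo_tool(
  targets=[
    {"xyz": [0, 0, 2.5], "rot": [0, 0, 0]},
    {"xyz": [0, 0, 3], "rot": [0, 0, 0]},
    {"xyz": [0, 0, 3], "rot": [0, 0, 0]},
    {"xyz": [0, 0, 3], "rot": [0, 0, 0]},
    {"xyz": [0, 0, 1.5], "rot": [0, 0, 0]},
    {"xyz": [0, 0, 0.3], "rot": [0, 0, 0]},
    {"xyz": [0, 0, 0], "rot": [0, 0, 0]},
  ],
)

```text
time_s: 7.85
tool_pos: [0.6825, 0.1858, 0.0338]
eef_rot: [[-0.995, 0.1, 0.001], [0.1, 0.995, 0.001], [-0.001, 0.001, -1.0]]
wrist_force: [0.2, 0.2, -2.0]
gripper_width: 0.0311
```

Request:
servo_tool(
  targets=[
    {"xyz": [0, 0, 0.3], "rot": [0, 0, 0]},
    {"xyz": [0, 0, 0.3], "rot": [0, 0, 0]},
    {"xyz": [0, 0, 0.2], "rot": [0, 0, 0]},
    {"xyz": [0, 0, 0], "rot": [0, 0, 0]},
  ],
)

```text
time_s: 8.25
tool_pos: [0.6823, 0.1853, 0.026]
eef_rot: [[-0.995, 0.101, 0.002], [0.101, 0.995, 0.002], [-0.002, 0.002, -1.0]]
wrist_force: [0.3, 0.3, -2.8]
gripper_width: 0.0311
```

Request:
servo_tool(
  targets=[
    {"xyz": [0, 0, 0.2], "rot": [0, 0, 0]},
    {"xyz": [0, 0, 0.2], "rot": [0, 0, 0]},
    {"xyz": [0, 0, 0], "rot": [0, 0, 0]},
  ],
)

```text
time_s: 8.55
tool_pos: [0.6821, 0.1852, 0.0214]
eef_rot: [[-0.995, 0.101, 0.001], [0.101, 0.995, 0.001], [-0.001, 0.001, -1.0]]
wrist_force: [0.8, -0.3, -2.4]
gripper_width: 0.031
```

Request:
servo_tool(
  targets=[
    {"xyz": [0, 0, 0.2], "rot": [0, 0, 0]},
    {"xyz": [0, 0, 0], "rot": [0, 0, 0]},
  ],
)

```text
time_s: 8.75
tool_pos: [0.6821, 0.1853, 0.0194]
eef_rot: [[-0.995, 0.101, 0.001], [0.101, 0.995, 0.001], [-0.001, 0.001, -1.0]]
wrist_force: [-0.5, -0.6, -1.9]
gripper_width: 0.0311
```

Request:
servo_tool(
  targets=[
    {"xyz": [0, 0, 0.2], "rot": [0, 0, 0]},
    {"xyz": [0, 0, 0], "rot": [0, 0, 0]},
  ],
)

```text
time_s: 8.95
tool_pos: [0.6821, 0.1853, 0.0174]
eef_rot: [[-0.995, 0.101, 0.001], [0.101, 0.995, 0.001], [-0.001, 0.001, -1.0]]
wrist_force: [0.1, 0.2, -3.1]
gripper_width: 0.0311
```

Request:
servo_tool(
  targets=[
    {"xyz": [0, 0, 0.2], "rot": [0, 0, 0]},
    {"xyz": [0, 0, 0], "rot": [0, 0, 0]},
  ],
)

```text
time_s: 9.15
tool_pos: [0.6821, 0.1853, 0.0154]
eef_rot: [[-0.995, 0.101, 0.001], [0.101, 0.995, 0.001], [-0.001, 0.001, -1.0]]
wrist_force: [0.2, -0.6, -1.3]
gripper_width: 0.0309
```

Request:
servo_tool(
  targets=[
    {"xyz": [0, 0, 0.15], "rot": [0, 0, 0]},
    {"xyz": [0, 0, 0], "rot": [0, 0, 0]},
  ],
)

```text
time_s: 9.35
tool_pos: [0.6822, 0.1853, 0.014]
eef_rot: [[-0.995, 0.101, 0.001], [0.101, 0.995, 0.001], [-0.001, 0.001, -1.0]]
wrist_force: [1.0, 0.8, -2.0]
gripper_width: 0.0312
```

Request:
servo_tool(
  targets=[
    {"xyz": [0, 0, 0.15], "rot": [0, 0, 0]},
    {"xyz": [0, 0, 0], "rot": [0, 0, 0]},
  ],
)

```text
time_s: 9.55
tool_pos: [0.6823, 0.1854, 0.0139]
eef_rot: [[-0.995, 0.1, 0.002], [0.1, 0.995, 0.001], [-0.002, 0.002, -1.0]]
wrist_force: [-4.1, -0.6, 4.8]
gripper_width: 0.0315
```

Contact is at TCP z=0.0139, so the underside is about 10 mm below the TCP. I'll release with the jaws half open and rise.

Request:
servo_tool(
  targets=[
    {"xyz": [0, 0, 0], "rot": [0, 0, 0]},
    {"xyz": [0, 0, 0], "rot": [0, 0, 0]},
    {"xyz": [0, 0, 0], "rot": [0, 0, 0]},
  ],
  grip=0.1,
)

```text
time_s: 9.85
tool_pos: [0.6826, 0.1855, 0.0129]
eef_rot: [[-0.995, 0.101, 0.002], [0.101, 0.995, 0.002], [-0.002, 0.002, -1.0]]
wrist_force: [0.3, 0.2, 0.2]
gripper_width: 0.0472
```

Request:
servo_tool(
  targets=[
    {"xyz": [0, 0, -1], "rot": [0, 0, 0]},
    {"xyz": [0, 0, -3], "rot": [0, 0, 0]},
    {"xyz": [0, 0, -4], "rot": [0, 0, 0]},
    {"xyz": [0, 0, -4], "rot": [0, 0, 0]},
    {"xyz": [0, 0, -4], "rot": [0, 0, 0]},
  ],
)

```text
time_s: 10.35
tool_pos: [0.682, 0.185, 0.1752]
eef_rot: [[-0.995, 0.101, 0.002], [0.101, 0.995, 0.002], [-0.002, 0.002, -1.0]]
wrist_force: [0.4, 0.2, -0.3]
gripper_width: 0.0471
```

Run:
```python
from h import *
p,R,s=now();print(p,s["gripper_width"]); Rt=pose(-.07,.45)
plan(p,R,[([.59,.20,.20],Rt,6),([.59,.20,.20],Rt,1)])
```

```text
[0.68201184 0.18498781 0.17524905] 0.04709723286041163
7 [{"xyz":[1.55,0.1,-0.42],"rot":[0.001,0.075,-0.005]},{"xyz":[1.58,0.1,-0.29],"rot":[0.002,0.076,-0.005]},{"xyz":[1.59,0.11,-0.18],"rot":[0.001,0.075,-0.005]},{"xyz":[1.6,0.12,-0.06],"rot":[0.002,0.075,-0.005]},{"xyz":[1.6,0.12,0.06],"rot":[0.001,0.076,-0.005]},{"xyz":[1.6,0.14,0.18],"rot":[0.002,0.075,-0.005]},{"xyz":[0.0,0.0,0.0],"rot":[0.0,0.0,0.0]}]
```

Request:
servo_tool(
  targets=[
    {"xyz": [1.5, 0.1, -0.4], "rot": [0, 0.075, -0.005]},
    {"xyz": [1.5, 0.1, -0.3], "rot": [0, 0.075, -0.005]},
    {"xyz": [1.5, 0.1, -0.2], "rot": [0, 0.075, -0.005]},
    {"xyz": [1.5, 0.1, -0.1], "rot": [0, 0.075, -0.005]},
    {"xyz": [1.5, 0.1, 0.1], "rot": [0, 0.075, -0.005]},
    {"xyz": [1.5, 0.1, 0.2], "rot": [0, 0.075, -0.005]},
    {"xyz": [0, 0, 0], "rot": [0, 0, 0]},
    {"xyz": [0, 0, 0], "rot": [0, 0, 0]},
  ],
  grip=-1,
)

```text
time_s: 11.15
tool_pos: [0.5956, 0.1987, 0.1964]
eef_rot: [[-0.9, 0.072, -0.43], [0.062, 0.997, 0.038], [0.432, 0.008, -0.902]]
wrist_force: [-0.4, -0.7, -0.3]
gripper_width: -0.0001
```

Run:
```python
from h import *
from station import viewer
d=viewer.capture("wrist");np.savez("w2.npz",**d); cv2.imwrite("pics/w2.png",d["img"][:,:,::-1])
sc=viewer.capture("scene");np.savez("scene3.npz",**sc)
C,y=topface(d,(260,130,400,325))
B=pose(y,.45);tip=C+Ro.from_euler('z',y).apply([0,.035,0])-B[:,2]*.014
print(tip,proj(d,[tip]))
print((proj(load("scene0.npz"),[tip])-[195,190])*2.8,"side",(proj(load("side0.npz"),[tip])-[230,145])*2.66, "meas (597,113),(186,97)")
p,R,s=now();print(p,R)
```

```text
px [317. 154.] [368. 303.] centre [0.5241 0.2131 0.079 ] yaw -0.1053 size mm 31.8 110.5
[0.53381997 0.24725372 0.09160626] [[339.71030301 286.16005995]]
[[595.85494725 115.29581113]] side [[188.4291287   93.72006119]] meas (597,113),(186,97)
[0.59525975 0.19874839 0.19681559] [[-0.90009213  0.07175648 -0.42975013]
 [ 0.06116566  0.99738763  0.03842767]
 [ 0.43138489  0.00830249 -0.90212978]]
```

View pics/w2.png

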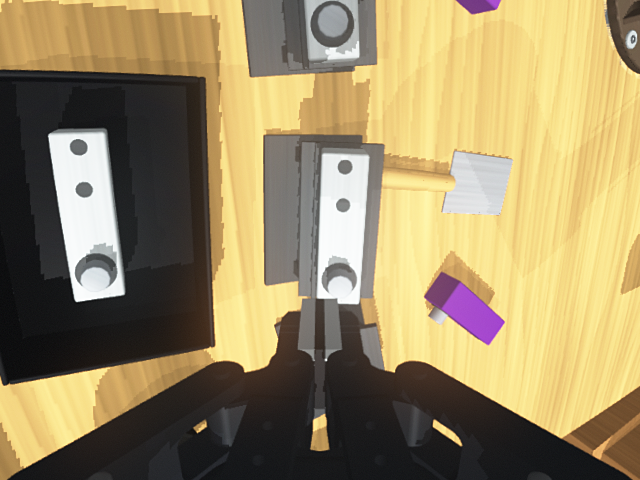

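The stiff unit lies flat in the bin, around (88,215). The next unit's top face runs from (317,154) to (368,303), with its plunger at (340,280). I'll feel this one too, on the way to gripping it.

Run:
```python
from h import *
p,R,s=now(); Rt=pose(-.105,.45); C=np.array([.5241,.2131,.079]);tip=np.array([.5338,.2473,.0916]); z=Rt[:,2]
plan(p,R,[(tip-.018*z,Rt,4),(tip+.000*z,Rt,4),(tip,Rt,1),(tip-.03*z,Rt,1),(C-.045*z,Rt,3),(C-.045*z,Rt,1),(C+.020*z,Rt,5)])
print(C-.045*z,C+.02*z)
```

```text
19 [{"xyz":[0.32,1.08,2.63],"rot":[-0.002,0.001,0.008]},{"xyz":[0.33,1.06,2.63],"rot":[-0.001,0.001,0.009]},{"xyz":[0.33,1.06,2.64],"rot":[-0.002,0.001,0.008]},{"xyz":[0.34,1.06,2.63],"rot":[-0.002,0.001,0.008]},{"xyz":[0.0,0.0,0.45],"rot":[0.0,0.0,0.0]},{"xyz":[0.0,0.0,0.45],"rot":[0.0,0.0,0.0]},{"xyz":[0.0,0.0,0.45],"rot":[0.0,0.0,0.0]},{"xyz":[0.0,0.0,0.45],"rot":[0.0,0.0,0.0]},{"xyz":[0.0,0.0,0.0],"rot":[0.0,0.0,0.0]},{"xyz":[0.0,0.0,-3.0],"rot":[0.0,0.0,0.0]},{"xyz":[0.0,-1.17,-0.03],"rot":[0.0,0.0,0.0]},{"xyz":[0.0,-1.17,-0.04],"rot":[0.0,0.0,0.0]},{"xyz":[0.0,-1.16,-0.03],"rot":[0.0,0.0,0.0]},{"xyz":[0.0,0.0,0.0],"rot":[0.0,0.0,0.0]},{"xyz":[0.0,0.0,1.3],"rot":[0.0,0.0,0.0]},{"xyz":[0.0,0.0,1.3],"rot":[0.0,0.0,0.0]},{"xyz":[0.0,0.0,1.3],"rot":[0.0,0.0,0.0]},{"xyz":[0.0,0.0,1.3],"rot":[0.0,0.0,0.0]},{"xyz":[0.0,0.0,1.3],"rot":[0.0,0.0,0.0]}]
[0.54356565 0.21104856 0.11952012] [0.5154486  0.21401175 0.06099106]
```

Request:
servo_tool(
  targets=[
    {"xyz": [0.3, 1.1, 2.6], "rot": [-0.002, 0.001, 0.008]},
    {"xyz": [0.3, 1.1, 2.6], "rot": [-0.001, 0.001, 0.009]},
    {"xyz": [0.35, 1.05, 2.65], "rot": [-0.002, 0.001, 0.008]},
    {"xyz": [0.35, 1.05, 2.65], "rot": [-0.002, 0.001, 0.008]},
    {"xyz": [0, 0, 0.4], "rot": [0, 0, 0]},
    {"xyz": [0, 0, 0.45], "rot": [0, 0, 0]},
    {"xyz": [0, 0, 0.45], "rot": [0, 0, 0]},
    {"xyz": [0, 0, 0.5], "rot": [0, 0, 0]},
    {"xyz": [0, 0, 0], "rot": [0, 0, 0]},
    {"xyz": [0, 0, 0], "rot": [0, 0, 0]},
  ],
)

```text
time_s: 12.25
tool_pos: [0.534, 0.2476, 0.0919]
eef_rot: [[-0.895, 0.105, -0.434], [0.094, 0.995, 0.046], [0.437, 0.001, -0.9]]
wrist_force: [1.9, 0.6, 1.6]
gripper_width: -0.0001
```

Request:
servo_tool(
  targets=[
    {"xyz": [0, 0, 0.15], "rot": [0, 0, 0]},
    {"xyz": [0, 0, 0], "rot": [0, 0, 0]},
  ],
)

```text
time_s: 12.45
tool_pos: [0.5332, 0.2477, 0.0903]
eef_rot: [[-0.895, 0.105, -0.434], [0.094, 0.995, 0.046], [0.437, 0.0, -0.9]]
wrist_force: [0.3, -0.6, 0.5]
gripper_width: -0.0001
```

At the same depth this one gives 0.5 to 1.6 N, so it is weak. I'll grip it.

Request:
servo_tool(
  targets=[
    {"xyz": [0, 0, -3.15], "rot": [0, 0, 0]},
    {"xyz": [0, -1.2, 0], "rot": [0, 0, 0]},
    {"xyz": [0, -1.15, -0.05], "rot": [0, 0, 0]},
    {"xyz": [0, -1.15, -0.05], "rot": [0, 0, 0]},
    {"xyz": [0, 0, 0], "rot": [0, 0, 0]},
    {"xyz": [0, 0, 1.3], "rot": [0, 0, 0]},
    {"xyz": [0, 0, 1.3], "rot": [0, 0, 0]},
    {"xyz": [0, 0, 1.3], "rot": [0, 0, 0]},
    {"xyz": [0, 0, 1.3], "rot": [0, 0, 0]},
    {"xyz": [0, 0, 1.3], "rot": [0, 0, 0]},
    {"xyz": [0, 0, 0], "rot": [0, 0, 0]},
  ],
  grip=1,
)

```text
time_s: 13.55
tool_pos: [0.5131, 0.2143, 0.0589]
eef_rot: [[-0.893, 0.104, -0.438], [0.094, 0.995, 0.044], [0.44, -0.002, -0.898]]
wrist_force: [0.7, -0.3, -0.1]
gripper_width: 0.0858
```

Request:
servo_tool(
  targets=[
    {"xyz": [0, 0, 0], "rot": [0, 0, 0]},
    {"xyz": [0, 0, 0], "rot": [0, 0, 0]},
    {"xyz": [0, 0, 0], "rot": [0, 0, 0]},
    {"xyz": [0, 0, 0], "rot": [0, 0, 0]},
    {"xyz": [0, 0, 0], "rot": [0, 0, 0]},
  ],
  grip=-1,
  newtons=50,
)

```text
time_s: 14.05
tool_pos: [0.5157, 0.2147, 0.0616]
eef_rot: [[-0.895, 0.105, -0.434], [0.094, 0.995, 0.046], [0.436, 0.001, -0.9]]
wrist_force: [0.5, 0.3, 2.7]
gripper_width: 0.0312
```

Request:
servo_tool(
  targets=[
    {"xyz": [0, 0, -1.5], "rot": [0, 0, 0]},
    {"xyz": [0, 0, -2.5], "rot": [0, 0, 0]},
    {"xyz": [0, 0, -3], "rot": [0, 0, 0]},
    {"xyz": [0, 0, -3], "rot": [0, 0, 0]},
    {"xyz": [0, 0, -2], "rot": [0, 0, 0]},
    {"xyz": [0, 0, 0], "rot": [0, 0, 0]},
  ],
)

```text
time_s: 14.65
tool_pos: [0.5693, 0.2091, 0.1709]
eef_rot: [[-0.896, 0.105, -0.431], [0.094, 0.994, 0.048], [0.433, 0.002, -0.901]]
wrist_force: [0.1, 0.4, -3.7]
gripper_width: 0.0313
```

Run:
```python
from h import *
from station import viewer
np.set_printoptions(precision=4,suppress=True)
p,R,s=now();print(p,s["gripper_width"],s["wrist_force"])
d=viewer.capture("wrist");np.savez("w2h.npz",**d); cv2.imwrite("pics/w2h.png",d["img"][:,:,::-1])
# plan to view pose above the case (case centre ~ .48,-.24), tool level
Rt=pose(0.01,0)
plan(p,R,[([.53,.05,.24],Rt,7),([.48,-.10,.24],Rt,6),([.48,-.10,.24],Rt,1)])
```

```text
[0.5693 0.2091 0.1709] 0.0312928616464423 [ 0.095   0.423  -3.7397]
14 [{"xyz":[0.72,-2.32,-0.76],"rot":[0.004,-0.064,-0.016]},{"xyz":[0.7,-2.31,-0.79],"rot":[0.004,-0.064,-0.016]},{"xyz":[0.7,-2.3,-0.83],"rot":[0.004,-0.064,-0.016]},{"xyz":[0.67,-2.29,-0.86],"rot":[0.004,-0.064,-0.016]},{"xyz":[0.65,-2.29,-0.9],"rot":[0.004,-0.064,-0.017]},{"xyz":[0.64,-2.28,-0.92],"rot":[0.004,-0.064,-0.016]},{"xyz":[0.61,-2.27,-0.96],"rot":[0.004,-0.064,-0.016]},{"xyz":[0.86,-2.49,0.0],"rot":[0.0,0.0,0.0]},{"xyz":[0.86,-2.49,0.0],"rot":[0.0,0.0,0.0]},{"xyz":[0.86,-2.49,0.0],"rot":[0.0,0.0,0.0]},{"xyz":[0.85,-2.5,0.0],"rot":[0.0,0.0,0.0]},{"xyz":[0.86,-2.49,0.0],"rot":[0.0,0.0,0.0]},{"xyz":[0.86,-2.49,0.0],"rot":[0.0,0.0,0.0]},{"xyz":[0.0,0.0,0.0],"rot":[0.0,0.0,0.0]}]
```

Run:
```python
from h import *
a=cv2.imread("pics/side0.png")[262:372,278:372];a=cv2.resize(a,None,fx=4.2,fy=4.2,interpolation=cv2.INTER_CUBIC)
b=cv2.imread("pics/scene0.png")[200:252,196:300];b=cv2.resize(b,None,fx=3.8,fy=3.8,interpolation=cv2.INTER_CUBIC)
o=np.zeros((a.shape[0],a.shape[1]+b.shape[1],3),np.uint8);o[:,:a.shape[1]]=a;o[:b.shape[0],a.shape[1]:]=b
print(a.shape,b.shape);cv2.imwrite("pics/case.png",o)
```

```text
(462, 395, 3) (198, 395, 3)
```

View pics/case.png

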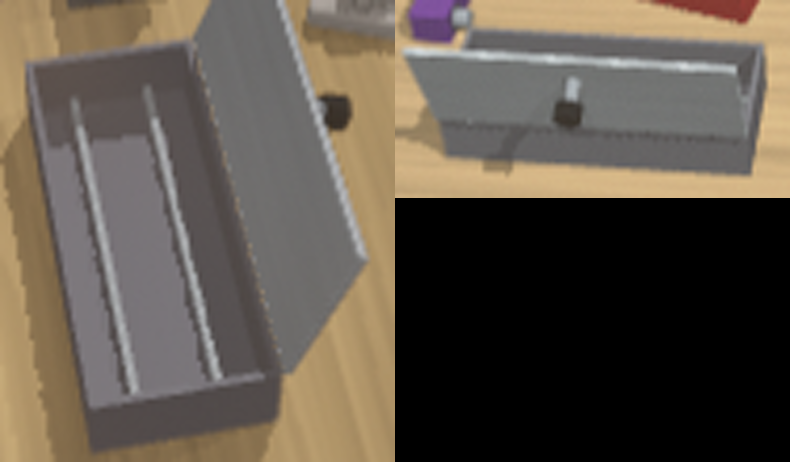

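The crop shows the case rim's four corners at (27,63), (193,42), (88,405) and (282,372), and in the scene part the near rim from (75,30) to (368,45) and the bottom-far edge from (52,156) to (357,174).

Run:
```python
from h import *
np.set_printoptions(precision=4,suppress=True)
sd=load("side0.npz");sc=load("scene0.npz")
q=plane(sd,[np.array(u)/4.2+[278,262] for u in[(27,63),(193,42),(282,372),(88,405)]],.051);print(q,q.mean(0))
print(plane(sc,[np.array(u)/3.8+[196,200] for u in[(75,30),(368,45)]],.051))
print(plane(sc,[np.array(u)/3.8+[196,200] for u in[(52,156),(357,174)]],.0))
print(plane(sd,[np.array(u)/4.2+[278,262] for u in[(75,101),(148,88),(132,390),(214,375)]],.013))
```

```text
[[ 0.4275 -0.1163  0.051 ]
 [ 0.5363 -0.1184  0.051 ]
 [ 0.5361 -0.3672  0.051 ]
 [ 0.426  -0.3672  0.051 ]] [ 0.4815 -0.2423  0.051 ]
[[ 0.4337 -0.3615  0.051 ]
 [ 0.4317 -0.1088  0.051 ]]
[[ 0.5361 -0.3642  0.    ]
 [ 0.535  -0.1072  0.    ]]
[[ 0.4568 -0.1223  0.013 ]
 [ 0.5062 -0.1203  0.013 ]
 [ 0.4553 -0.3407  0.013 ]
 [ 0.504  -0.34    0.013 ]]
```

Run:
```python
from h import *
p,R,s=now();Rt=pose(0,0)
plan(p,R,[([.53,.05,.22],Rt,7),([.482,-.2975,.18],Rt,9)])
```

```text
16 [{"xyz":[0.59,-2.32,-0.53],"rot":[0.004,-0.064,-0.015]},{"xyz":[0.58,-2.31,-0.56],"rot":[0.003,-0.065,-0.014]},{"xyz":[0.58,-2.3,-0.59],"rot":[0.004,-0.064,-0.015]},{"xyz":[0.58,-2.3,-0.61],"rot":[0.003,-0.065,-0.015]},{"xyz":[0.57,-2.29,-0.65],"rot":[0.004,-0.064,-0.015]},{"xyz":[0.57,-2.29,-0.67],"rot":[0.004,-0.064,-0.015]},{"xyz":[0.55,-2.27,-0.7],"rot":[0.003,-0.065,-0.014]},{"xyz":[0.53,-3.86,0.44],"rot":[0.0,0.0,0.0]},{"xyz":[0.53,-3.86,0.45],"rot":[0.0,0.0,0.0]},{"xyz":[0.54,-3.87,0.44],"rot":[0.0,0.0,0.0]},{"xyz":[0.53,-3.86,0.44],"rot":[0.0,0.0,0.0]},{"xyz":[0.53,-3.86,0.45],"rot":[0.0,0.0,0.0]},{"xyz":[0.53,-3.86,0.44],"rot":[0.0,0.0,0.0]},{"xyz":[0.53,-3.86,0.44],"rot":[0.0,0.0,0.0]},{"xyz":[0.54,-3.87,0.44],"rot":[0.0,0.0,0.0]},{"xyz":[0.53,-3.86,0.45],"rot":[0.0,0.0,0.0]}]
```

Request:
servo_tool(
  targets=[
    {"xyz": [0.6, -2.3, -0.55], "rot": [0.004, -0.064, -0.015]},
    {"xyz": [0.6, -2.3, -0.55], "rot": [0.003, -0.065, -0.014]},
    {"xyz": [0.6, -2.3, -0.6], "rot": [0.004, -0.064, -0.015]},
    {"xyz": [0.6, -2.3, -0.6], "rot": [0.003, -0.065, -0.015]},
    {"xyz": [0.55, -2.3, -0.65], "rot": [0.004, -0.064, -0.015]},
    {"xyz": [0.55, -2.3, -0.65], "rot": [0.004, -0.064, -0.015]},
    {"xyz": [0.55, -2.3, -0.7], "rot": [0.003, -0.065, -0.014]},
    {"xyz": [0.5, -3.9, 0.4], "rot": [0, 0, 0]},
    {"xyz": [0.5, -3.9, 0.4], "rot": [0, 0, 0]},
    {"xyz": [0.5, -3.9, 0.4], "rot": [0, 0, 0]},
    {"xyz": [0.5, -3.9, 0.4], "rot": [0, 0, 0]},
    {"xyz": [0.5, -3.9, 0.4], "rot": [0, 0, 0]},
    {"xyz": [0.6, -3.8, 0.5], "rot": [0, 0, 0]},
    {"xyz": [0.6, -3.8, 0.5], "rot": [0, 0, 0]},
    {"xyz": [0.6, -3.8, 0.5], "rot": [0, 0, 0]},
    {"xyz": [0.5, -3.8, 0.5], "rot": [0, 0, 0]},
    {"xyz": [0, 0, 0], "rot": [0, 0, 0]},
    {"xyz": [0, 0, 0], "rot": [0, 0, 0]},
  ],
)

```text
time_s: 16.5
tool_pos: [0.4797, -0.2973, 0.1783]
eef_rot: [[-1.0, 0.002, -0.005], [0.002, 1.0, 0.001], [0.005, 0.001, -1.0]]
wrist_force: [-0.6, -0.1, -3.3]
gripper_width: 0.0314
```

Run:
```python
from h import *
from station import viewer
np.set_printoptions(precision=4,suppress=True)
p,R,s=now()
d=viewer.capture("side");np.savez("side4.npz",**d); w=viewer.capture("wrist");np.savez("w4.npz",**w)
a=d["img"][170:380,230:430];a=cv2.resize(a,None,fx=2,fy=2);b=w["img"][0:420,100:500]
cv2.imwrite("pics/hand4.png",np.hstack([a,b])[:,:,::-1])
plan(p,R,[([.482,-.2975,.18],pose(0,0),1)])
```

```text
1 [{"xyz":[-0.23,-0.02,-0.17],"rot":[0.001,-0.005,-0.002]}]
```

View pics/hand4.png

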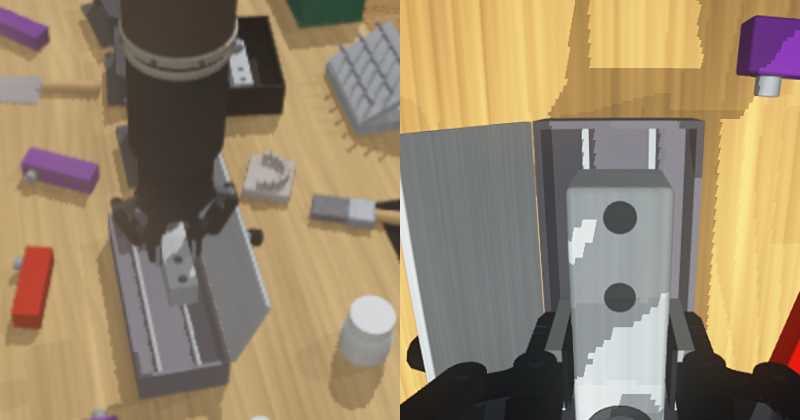

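In the wrist half, the case's -y rim runs along v≈120, from u≈233 to 404, the rails are at u≈287 and 352, and the held unit's end edge is at v≈187, u≈268 to 372. I'll compute the case position from this.

Run:
```python
from h import *
np.set_printoptions(precision=4,suppress=True)
w=load("w4.npz");p,R,s=now()
print("rim",plane(w,[(236,121),(404,121)],.051));print("rails",plane(w,[(287,140),(352,140),(287,165),(352,165)],.013))
r=rays(w,[(268,187),(372,187)]);lam=.032/np.linalg.norm(r[0]-r[1])
print("end in tool",R.T@(np.array(w["eye"])+r.mean(0)*lam-p))
```

```text
rim [[ 0.5332 -0.366   0.051 ]
 [ 0.4268 -0.3659  0.051 ]]
rails [[ 0.5039 -0.3506  0.013 ]
 [ 0.4565 -0.3505  0.013 ]
 [ 0.5043 -0.3323  0.013 ]
 [ 0.4561 -0.3323  0.013 ]]
end in tool [ 0.     -0.0561 -0.0159]
```

Request:
servo_tool(
  targets=[
    {"xyz": [0, 0.1, 2.0], "rot": [0.001, -0.005, -0.002]},
    {"xyz": [0, 0, 3], "rot": [0, 0, 0]},
    {"xyz": [0, 0, 3.5], "rot": [0, 0, 0]},
    {"xyz": [0, 0, 3.5], "rot": [0, 0, 0]},
    {"xyz": [0, 0, 2], "rot": [0, 0, 0]},
    {"xyz": [0, 0, 1], "rot": [0, 0, 0]},
    {"xyz": [0, 0, 0], "rot": [0, 0, 0]},
  ],
)

```text
time_s: 17.3
tool_pos: [0.4816, -0.2955, 0.0295]
eef_rot: [[-1.0, -0.004, 0.002], [-0.004, 1.0, -0.001], [-0.002, -0.001, -1.0]]
wrist_force: [0.1, 0.9, -2.6]
gripper_width: 0.0313
```

Request:
servo_tool(
  targets=[
    {"xyz": [0, 0, 0.3], "rot": [0, 0, 0]},
    {"xyz": [0, 0, 0.2], "rot": [0, 0, 0]},
    {"xyz": [0, 0, 0.1], "rot": [0, 0, 0]},
    {"xyz": [0, 0, 0], "rot": [0, 0, 0]},
  ],
)

```text
time_s: 17.7
tool_pos: [0.4824, -0.2967, 0.0251]
eef_rot: [[-1.0, -0.002, 0.005], [-0.002, 1.0, -0.002], [-0.005, -0.002, -1.0]]
wrist_force: [0.5, 0.2, -3.2]
gripper_width: 0.0311
```

Request:
servo_tool(
  targets=[
    {"xyz": [0.15, 0, 0.3], "rot": [0, 0.004, 0]},
    {"xyz": [0, 0, 0.2], "rot": [0, 0, 0]},
    {"xyz": [0, 0, 0.2], "rot": [0, 0, 0]},
    {"xyz": [0, 0, 0], "rot": [0, 0, 0]},
  ],
)

```text
time_s: 18.1
tool_pos: [0.4804, -0.2966, 0.0171]
eef_rot: [[-1.0, -0.002, -0.001], [-0.002, 1.0, -0.002], [0.001, -0.002, -1.0]]
wrist_force: [0.2, 0.4, -2.6]
gripper_width: 0.0313
```

Request:
servo_tool(
  targets=[
    {"xyz": [0, 0, 0.15], "rot": [0, 0, 0]},
    {"xyz": [0, 0, 0.1], "rot": [0, 0, 0]},
    {"xyz": [0, 0, 0], "rot": [0, 0, 0]},
  ],
)

```text
time_s: 18.4
tool_pos: [0.4808, -0.2967, 0.0158]
eef_rot: [[-1.0, -0.003, 0.0], [-0.003, 1.0, -0.002], [-0.0, -0.002, -1.0]]
wrist_force: [-1.9, 1.4, 4.8]
gripper_width: 0.0313
```

Request:
servo_tool(
  targets=[
    {"xyz": [0, 0, 0], "rot": [0, 0, 0]},
    {"xyz": [0, 0, 0], "rot": [0, 0, 0]},
    {"xyz": [0, 0, 0], "rot": [0, 0, 0]},
  ],
  grip=0.1,
)

```text
time_s: 18.7
tool_pos: [0.4809, -0.2967, 0.0151]
eef_rot: [[-1.0, -0.003, 0.0], [-0.003, 1.0, -0.002], [-0.0, -0.002, -1.0]]
wrist_force: [-0.5, 0.2, 0.8]
gripper_width: 0.0471
```

Request:
servo_tool(
  targets=[
    {"xyz": [0, 0, -1], "rot": [0, 0, 0]},
    {"xyz": [0, 0, -3], "rot": [0, 0, 0]},
    {"xyz": [0, 0, -4], "rot": [0, 0, 0]},
    {"xyz": [0, 0, -4], "rot": [0, 0, 0]},
    {"xyz": [0, 0, -4], "rot": [0, 0, 0]},
  ],
)

```text
time_s: 19.2
tool_pos: [0.4804, -0.2963, 0.1775]
eef_rot: [[-1.0, -0.003, 0.0], [-0.003, 1.0, -0.002], [-0.0, -0.002, -1.0]]
wrist_force: [0.4, 0.5, -0.1]
gripper_width: 0.0469
```

Run:
```python
from h import *
p,R,s=now();print(p,s["gripper_width"])
plan(p,R,[([.53,-.10,.21],pose(0,.0),5),([.595,.03,.20],pose(.02,.45),6)])
```

```text
[ 0.48043223 -0.29631055  0.1774822 ] 0.04693499061859453
11 [{"xyz":[-1.0,3.92,-0.66],"rot":[0.0,0.0,0.001]},{"xyz":[-1.0,3.93,-0.66],"rot":[-0.001,0.0,0.0]},{"xyz":[-1.0,3.92,-0.65],"rot":[0.0,0.0,0.001]},{"xyz":[-0.99,3.92,-0.66],"rot":[-0.001,0.0,0.0]},{"xyz":[-1.0,3.93,-0.65],"rot":[0.0,0.0,0.001]},{"xyz":[-1.08,2.17,0.17],"rot":[0.001,0.075,-0.003]},{"xyz":[-1.1,2.16,0.08],"rot":[0.0,0.075,-0.004]},{"xyz":[-1.11,2.16,0.0],"rot":[0.001,0.075,-0.003]},{"xyz":[-1.11,2.16,-0.08],"rot":[0.001,0.075,-0.003]},{"xyz":[-1.11,2.15,-0.18],"rot":[0.001,0.075,-0.004]},{"xyz":[-1.1,2.15,-0.25],"rot":[0.0,0.075,-0.003]}]
```

Request:
servo_tool(
  targets=[
    {"xyz": [-0.8, 3.9, -0.9], "rot": [0, 0, 0]},
    {"xyz": [-0.9, 3.9, -0.8], "rot": [0, 0, 0]},
    {"xyz": [-1.1, 3.9, -0.6], "rot": [0, 0, 0]},
    {"xyz": [-1.1, 3.9, -0.5], "rot": [0, 0, 0]},
    {"xyz": [-1.1, 3.9, -0.5], "rot": [0, 0, 0]},
    {"xyz": [-1.1, 2.2, 0.2], "rot": [0, 0.075, -0.003]},
    {"xyz": [-1.1, 2.2, 0.1], "rot": [0, 0.075, -0.004]},
    {"xyz": [-1.1, 2.2, 0], "rot": [0, 0.075, -0.003]},
    {"xyz": [-1.1, 2.1, -0.1], "rot": [0, 0.075, -0.003]},
    {"xyz": [-1.1, 2.1, -0.2], "rot": [0, 0.075, -0.003]},
    {"xyz": [-1.1, 2.1, -0.2], "rot": [0, 0.075, -0.003]},
    {"xyz": [0, 0, 0], "rot": [0, 0, 0]},
    {"xyz": [0, 0, 0], "rot": [0, 0, 0]},
  ],
  grip=-1,
)

```text
time_s: 20.5
tool_pos: [0.5949, 0.0289, 0.1961]
eef_rot: [[-0.899, -0.022, -0.436], [-0.02, 1.0, -0.008], [0.436, 0.002, -0.9]]
wrist_force: [0.3, -0.7, 1.0]
gripper_width: 0.0001
```

Run:
```python
from h import *
from station import viewer
d=viewer.capture("wrist");np.savez("w1.npz",**d); cv2.imwrite("pics/w1.png",d["img"][:,:,::-1])
C,y=topface(d,(240,120,400,325))
p,R,s=now();print(p,R); Rt=pose(y,.45);z=Rt[:,2]
tip=C+Ro.from_euler('z',y).apply([0,.035,0])-z*.014
print(tip,"scene",(proj(load("scene0.npz"),[tip])-[195,190])*2.8,"side",(proj(load("side0.npz"),[tip])-[230,145])*2.66, "meas (438,100),(207,186)")
plan(p,R,[(tip-.018*z,Rt,4),(tip,Rt,4),(tip,Rt,1),(tip-.03*z,Rt,1),(C-.045*z,Rt,3),(C-.045*z,Rt,1),(C+.020*z,Rt,5)])
```

```text
px [316. 169.] [363. 314.] centre [0.5236 0.0451 0.079 ] yaw 0.003 size mm 30.8 109.1
[0.59462478 0.02836031 0.19715182] [[-0.90021673 -0.02112373 -0.43492945]
 [-0.01978176  0.99977534 -0.00761297]
 [ 0.43499256  0.00175035 -0.90043235]]
[0.52961203 0.08016555 0.09160626] scene [[437.83805939 103.14740638]] side [[209.15612513 183.10004384]] meas (438,100),(207,186)
19 [{"xyz":[0.29,1.32,2.62],"rot":[-0.002,0.0,0.004]},{"xyz":[0.29,1.32,2.63],"rot":[-0.001,0.0,0.005]},{"xyz":[0.31,1.31,2.63],"rot":[-0.002,0.0,0.004]},{"xyz":[0.3,1.3,2.63],"rot":[-0.001,0.0,0.004]},{"xyz":[0.0,0.0,0.45],"rot":[0.0,0.0,0.0]},{"xyz":[0.0,0.0,0.45],"rot":[0.0,0.0,0.0]},{"xyz":[0.0,0.0,0.45],"rot":[0.0,0.0,0.0]},{"xyz":[0.0,0.0,0.45],"rot":[0.0,0.0,0.0]},{"xyz":[0.0,0.0,0.0],"rot":[0.0,0.0,0.0]},{"xyz":[0.0,0.0,-3.0],"rot":[0.0,0.0,0.0]},{"xyz":[0.0,-1.17,-0.03],"rot":[0.0,0.0,0.0]},{"xyz":[0.0,-1.16,-0.04],"rot":[0.0,0.0,0.0]},{"xyz":[0.0,-1.17,-0.03],"rot":[0.0,0.0,0.0]},{"xyz":[0.0,0.0,0.0],"rot":[0.0,0.0,0.0]},{"xyz":[0.0,0.0,1.3],"rot":[0.0,0.0,0.0]},{"xyz":[0.0,0.0,1.3],"rot":[0.0,0.0,0.0]},{"xyz":[0.0,0.0,1.3],"rot":[0.0,0.0,0.0]},{"xyz":[0.0,0.0,1.3],"rot":[0.0,0.0,0.0]},{"xyz":[0.0,0.0,1.3],"rot":[0.0,0.0,0.0]}]
```

The fit matches both fixed cameras. I'll probe this unit too, then grip it.

Request:
servo_tool(
  targets=[
    {"xyz": [0.3, 1.3, 2.6], "rot": [-0.002, 0, 0.004]},
    {"xyz": [0.3, 1.3, 2.6], "rot": [-0.001, 0, 0.005]},
    {"xyz": [0.3, 1.3, 2.65], "rot": [-0.002, 0, 0.004]},
    {"xyz": [0.3, 1.3, 2.65], "rot": [-0.001, 0, 0.004]},
    {"xyz": [0, 0, 0.45], "rot": [0, 0, 0]},
    {"xyz": [0, 0, 0.45], "rot": [0, 0, 0]},
    {"xyz": [0, 0, 0.45], "rot": [0, 0, 0]},
    {"xyz": [0, 0, 0.45], "rot": [0, 0, 0]},
    {"xyz": [0, 0, 0], "rot": [0, 0, 0]},
    {"xyz": [0, 0, 0], "rot": [0, 0, 0]},
  ],
)

```text
time_s: 21.55
tool_pos: [0.5299, 0.0795, 0.092]
eef_rot: [[-0.901, -0.003, -0.435], [-0.002, 1.0, -0.001], [0.435, 0.0, -0.901]]
wrist_force: [-0.1, -0.6, 1.0]
gripper_width: -0.0
```

Request:
servo_tool(
  targets=[
    {"xyz": [0, 0, -3.0], "rot": [0, 0, 0]},
    {"xyz": [0, -1.2, 0], "rot": [0, 0, 0]},
    {"xyz": [0, -1.15, -0.05], "rot": [0, 0, 0]},
    {"xyz": [0, -1.15, -0.05], "rot": [0, 0, 0]},
    {"xyz": [0, 0, 0], "rot": [0, 0, 0]},
    {"xyz": [0, 0, 1.3], "rot": [0, 0, 0]},
    {"xyz": [0, 0, 1.3], "rot": [0, 0, 0]},
    {"xyz": [0, 0, 1.3], "rot": [0, 0, 0]},
    {"xyz": [0, 0, 1.3], "rot": [0, 0, 0]},
    {"xyz": [0, 0, 1.3], "rot": [0, 0, 0]},
    {"xyz": [0, 0, 0], "rot": [0, 0, 0]},
  ],
  grip=1,
)

```text
time_s: 22.65
tool_pos: [0.5129, 0.0448, 0.0592]
eef_rot: [[-0.899, -0.003, -0.438], [-0.002, 1.0, -0.002], [0.438, -0.001, -0.899]]
wrist_force: [0.6, -0.5, -0.9]
gripper_width: 0.0855
```

Request:
servo_tool(
  targets=[
    {"xyz": [0, 0, 0], "rot": [0, 0, 0]},
    {"xyz": [0, 0, 0], "rot": [0, 0, 0]},
    {"xyz": [0, 0, 0], "rot": [0, 0, 0]},
    {"xyz": [0, 0, 0], "rot": [0, 0, 0]},
    {"xyz": [0, 0, 0], "rot": [0, 0, 0]},
  ],
  grip=-1,
  newtons=50,
)

```text
time_s: 23.15
tool_pos: [0.5152, 0.0449, 0.0616]
eef_rot: [[-0.901, -0.003, -0.435], [-0.003, 1.0, -0.001], [0.435, 0.0, -0.901]]
wrist_force: [-1.0, 1.0, 4.4]
gripper_width: 0.0312
```

Request:
servo_tool(
  targets=[
    {"xyz": [0, 0, -1.5], "rot": [0, 0, 0]},
    {"xyz": [0, 0, -2.5], "rot": [0, 0, 0]},
    {"xyz": [0, 0, -3], "rot": [0, 0, 0]},
    {"xyz": [0, 0, -3], "rot": [0, 0, 0]},
    {"xyz": [0, 0, -2], "rot": [0, 0, 0]},
    {"xyz": [0, 0, 0], "rot": [0, 0, 0]},
  ],
)

```text
time_s: 23.75
tool_pos: [0.5693, 0.0451, 0.171]
eef_rot: [[-0.903, -0.003, -0.431], [-0.003, 1.0, -0.0], [0.431, 0.001, -0.903]]
wrist_force: [0.2, -0.4, -2.3]
gripper_width: 0.0311
```

Run:
```python
from h import *
p,R,s=now();Rt=pose(0,0)
plan(p,R,[([.52,-.03,.22],Rt,6),([.480,-.178,.18],Rt,5)])
```

```text
11 [{"xyz":[1.1,-1.25,-0.38],"rot":[0.0,-0.074,0.001]},{"xyz":[1.06,-1.25,-0.47],"rot":[0.0,-0.074,0.0]},{"xyz":[1.03,-1.25,-0.54],"rot":[0.0,-0.075,0.0]},{"xyz":[0.98,-1.25,-0.61],"rot":[0.0,-0.074,0.001]},{"xyz":[0.94,-1.25,-0.69],"rot":[0.0,-0.074,0.0]},{"xyz":[0.88,-1.25,-0.75],"rot":[0.0,-0.074,0.001]},{"xyz":[0.8,-2.96,0.8],"rot":[0.0,0.0,0.0]},{"xyz":[0.8,-2.96,0.8],"rot":[0.0,0.0,0.0]},{"xyz":[0.8,-2.96,0.8],"rot":[0.0,0.0,0.0]},{"xyz":[0.8,-2.96,0.79],"rot":[0.0,0.0,0.0]},{"xyz":[0.8,-2.96,0.8],"rot":[0.0,0.0,0.0]}]
```

The third one is weak too (1.0 N), so the result is consistent: unit 3 is stiff and the other two are weak. I'll carry this one to the case.

Request:
servo_tool(
  targets=[
    {"xyz": [1.1, -1.25, -0.4], "rot": [0, -0.074, 0]},
    {"xyz": [1.05, -1.25, -0.45], "rot": [0, -0.074, 0]},
    {"xyz": [1.05, -1.25, -0.55], "rot": [0, -0.075, 0]},
    {"xyz": [1.0, -1.25, -0.6], "rot": [0, -0.074, 0.001]},
    {"xyz": [0.9, -1.25, -0.7], "rot": [0, -0.074, 0]},
    {"xyz": [0.9, -1.25, -0.75], "rot": [0, -0.074, 0.001]},
    {"xyz": [0.8, -3, 0.8], "rot": [0, 0, 0]},
    {"xyz": [0.8, -3, 0.8], "rot": [0, 0, 0]},
    {"xyz": [0.8, -3, 0.8], "rot": [0, 0, 0]},
    {"xyz": [0.8, -2.9, 0.8], "rot": [0, 0, 0]},
    {"xyz": [0.8, -2.9, 0.8], "rot": [0, 0, 0]},
    {"xyz": [0, 0, 0], "rot": [0, 0, 0]},
    {"xyz": [0, 0, 0], "rot": [0, 0, 0]},
    {"xyz": [0, 0, 0], "rot": [0, 0, 0]},
  ],
)

```text
time_s: 25.15
tool_pos: [0.4776, -0.1778, 0.1782]
eef_rot: [[-1.0, -0.001, -0.006], [-0.001, 1.0, 0.0], [0.006, 0.0, -1.0]]
wrist_force: [-0.3, -0.9, -2.4]
gripper_width: 0.031
```

Run:
```python
from h import *
from station import viewer
w=viewer.capture("wrist");np.savez("w5.npz",**w); cv2.imwrite("pics/w5.png",w["img"][:,:,::-1])
p,R,s=now();print(p)
plan(p,R,[([.480,-.178,.18],pose(0,0),1)])
```

```text
[ 0.47791518 -0.17758852  0.17838413]
1 [{"xyz":[-0.21,-0.04,-0.16],"rot":[0.0,-0.005,0.002]}]
```

View pics/w5.png

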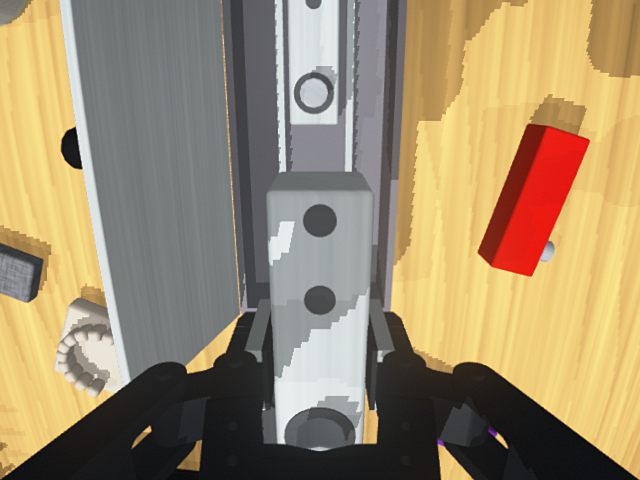

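The first unit sits flat between the rails, its +y end at v≈124 and u from 290 to 338, and the held unit's end is at v≈190. A quick gap check follows.

Run:
```python
from h import *
w=load("w5.npz");p,R,s=now()
print("first end",plane(w,[(290,124),(338,124)],.041))
r=rays(w,[(267,191),(372,189)]);lam=.032/np.linalg.norm(r[0]-r[1])
print("held end in tool",R.T@(np.array(w["eye"])+r.mean(0)*lam-p))
print("case +y rim",plane(w,[(243,312),(390,312)],.051))
```

```text
first end [[ 0.49682929 -0.24450678  0.041     ]
 [ 0.46540266 -0.24449402  0.041     ]]
held end in tool [-0.00040649 -0.05534624 -0.01774377]
case +y rim [[ 0.53344798 -0.11219799  0.051     ]
 [ 0.42584766 -0.11191823  0.051     ]]
```

Request:
servo_tool(
  targets=[
    {"xyz": [-0.2, 0, 2.0], "rot": [0, -0.005, 0.002]},
    {"xyz": [0, 0, 3], "rot": [0, 0, 0]},
    {"xyz": [0, 0, 3.5], "rot": [0, 0, 0]},
    {"xyz": [0, 0, 2.5], "rot": [0, 0, 0]},
    {"xyz": [0, 0, 0], "rot": [0, 0, 0]},
    {"xyz": [0, 0, 0], "rot": [0, 0, 0]},
  ],
)

```text
time_s: 25.8
tool_pos: [0.4803, -0.1778, 0.0691]
eef_rot: [[-1.0, -0.0, -0.001], [-0.0, 1.0, -0.0], [0.001, -0.0, -1.0]]
wrist_force: [-0.1, -0.3, -1.8]
gripper_width: 0.0307
```

Request:
servo_tool(
  targets=[
    {"xyz": [0, 0, 2], "rot": [0, 0, 0]},
    {"xyz": [0, 0, 2], "rot": [0, 0, 0]},
    {"xyz": [0, 0, 0.8], "rot": [0, 0, 0]},
    {"xyz": [0, 0, 0.2], "rot": [0, 0, 0]},
    {"xyz": [0, 0, 0], "rot": [0, 0, 0]},
  ],
)

```text
time_s: 26.3
tool_pos: [0.4807, -0.1782, 0.0196]
eef_rot: [[-1.0, 0.0, 0.001], [0.0, 1.0, -0.0], [-0.001, -0.0, -1.0]]
wrist_force: [-0.2, 0.4, -1.2]
gripper_width: 0.0312
```

Request:
servo_tool(
  targets=[
    {"xyz": [0, 0, 0.15], "rot": [0, 0, 0]},
    {"xyz": [0, 0, 0.1], "rot": [0, 0, 0]},
    {"xyz": [0, 0, 0], "rot": [0, 0, 0]},
  ],
)

```text
time_s: 26.6
tool_pos: [0.48, -0.1782, 0.0165]
eef_rot: [[-1.0, 0.001, 0.0], [0.001, 1.0, -0.0], [-0.0, -0.0, -1.0]]
wrist_force: [1.0, -0.7, -1.7]
gripper_width: 0.031
```

Request:
servo_tool(
  targets=[
    {"xyz": [0, 0, 0.12], "rot": [0, 0, 0]},
    {"xyz": [0, 0, 0], "rot": [0, 0, 0]},
  ],
)

```text
time_s: 26.8
tool_pos: [0.4801, -0.1783, 0.0159]
eef_rot: [[-1.0, 0.001, 0.0], [0.001, 1.0, -0.0], [-0.0, -0.0, -1.0]]
wrist_force: [-2.7, 2.7, 7.9]
gripper_width: 0.0317
```

Request:
servo_tool(
  targets=[
    {"xyz": [0, 0, 0.1], "rot": [0, 0, 0]},
    {"xyz": [0, 0, 0], "rot": [0, 0, 0]},
  ],
)

```text
time_s: 27.0
tool_pos: [0.4801, -0.1782, 0.0159]
eef_rot: [[-1.0, 0.0, 0.001], [0.0, 1.0, -0.0], [-0.001, -0.0, -1.0]]
wrist_force: [-7.0, 3.6, 22.5]
gripper_width: 0.0314
```

The unit is seated, with floor contact at TCP z 0.0159 as for the first. I'll release, rise, then straddle the lid's free edge at y≈-0.18, clear of the knob, to swing it over and lower it.

Request:
servo_tool(
  targets=[
    {"xyz": [0, 0, 0], "rot": [0, 0, 0]},
    {"xyz": [0, 0, 0], "rot": [0, 0, 0]},
    {"xyz": [0, 0, 0], "rot": [0, 0, 0]},
  ],
  grip=0.1,
)

```text
time_s: 27.3
tool_pos: [0.48, -0.1782, 0.014]
eef_rot: [[-1.0, 0.001, 0.0], [0.001, 1.0, -0.0], [-0.0, -0.0, -1.0]]
wrist_force: [-0.3, -0.7, 0.2]
gripper_width: 0.0466
```

Request:
servo_tool(
  targets=[
    {"xyz": [0, 0, -1], "rot": [0, 0, 0]},
    {"xyz": [0, 0, -3], "rot": [0, 0, 0]},
    {"xyz": [0, 0, -4], "rot": [0, 0, 0]},
    {"xyz": [0, 0, -4], "rot": [0, 0, 0]},
    {"xyz": [0, 0, -4], "rot": [0, 0, 0]},
    {"xyz": [0, 0, -3], "rot": [0, 0, 0]},
    {"xyz": [-3, 0, 0], "rot": [0, 0, 0]},
    {"xyz": [-3, 0, 0], "rot": [0, 0, 0]},
    {"xyz": [-3.5, 0, 0], "rot": [0, 0, 0]},
    {"xyz": [0, 0, 0], "rot": [0, 0, 0]},
    {"xyz": [0, 0, 0], "rot": [0, 0, 0]},
  ],
)

```text
time_s: 28.4
tool_pos: [0.5749, -0.1782, 0.2036]
eef_rot: [[-1.0, 0.001, -0.002], [0.001, 1.0, 0.0], [0.002, 0.0, -1.0]]
wrist_force: [-0.6, -0.3, 0.3]
gripper_width: 0.0473
```

Run:
```python
from h import *
from station import viewer
p,R,s=now();print(p,s["gripper_width"])
d=viewer.capture("side");b=viewer.capture("scene");w=viewer.capture("wrist")
a=cv2.resize(d["img"][200:370,260:420],None,fx=2.5,fy=2.5);c=cv2.resize(w["img"],(400,300));b=cv2.resize(b["img"][150:275,180:340],(400,312))
o=np.zeros((425,800,3),np.uint8);o[:,:400]=a;o[:300,400:]=c
cv2.imwrite("pics/lid0.png",o[:,:,::-1])
```

```text
[ 0.57491863 -0.17822054  0.20358389] 0.04734813253925948
```

View pics/lid0.png

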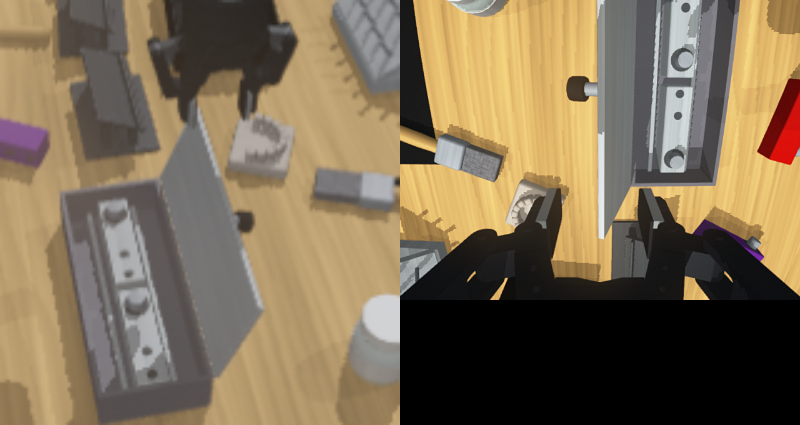

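Both units lie end to end between the rails with their plungers up. The lid's free edge, at u≈605 in the wrist half, lies between the open fingers at 550 and 645. I'll straddle it.

Request:
servo_tool(
  targets=[
    {"xyz": [0, 0, 2.5], "rot": [0, 0, 0]},
    {"xyz": [0, 0, 2.5], "rot": [0, 0, 0]},
    {"xyz": [0, 0, 2], "rot": [0, 0, 0]},
    {"xyz": [0, 0, 0.8], "rot": [0, 0, 0]},
    {"xyz": [0, 0, 0], "rot": [0, 0, 0]},
  ],
)

```text
time_s: 29.05
tool_pos: [0.574, -0.1783, 0.1254]
eef_rot: [[-1.0, 0.001, -0.002], [0.001, 1.0, -0.0], [0.002, -0.0, -1.0]]
wrist_force: [0.2, -0.5, 0.5]
gripper_width: 0.0468
```

Request:
servo_tool(
  targets=[
    {"xyz": [1, 0, 0], "rot": [0, 0, 0]},
    {"xyz": [1, 0, 0], "rot": [0, 0, 0]},
    {"xyz": [0.8, 0, 0], "rot": [0, 0, 0]},
    {"xyz": [0.8, 0, 0], "rot": [0, 0, 0]},
    {"xyz": [0.7, 0, 0], "rot": [0, 0, 0]},
    {"xyz": [0.7, 0, 0], "rot": [0, 0, 0]},
    {"xyz": [0.7, 0, 0], "rot": [0, 0, 0]},
    {"xyz": [0.6, 0, 0], "rot": [0, 0, 0]},
    {"xyz": [0.4, 0, 0], "rot": [0, 0, 0]},
    {"xyz": [0, 0, 0], "rot": [0, 0, 0]},
    {"xyz": [0, 0, 0], "rot": [0, 0, 0]},
  ],
)

```text
time_s: 30.15
tool_pos: [0.5078, -0.1782, 0.1258]
eef_rot: [[-1.0, 0.001, -0.001], [0.001, 1.0, -0.0], [0.001, -0.0, -1.0]]
wrist_force: [0.4, 0.0, 0.3]
gripper_width: 0.0472
```

Run:
```python
from h import *
from station import viewer
np.set_printoptions(precision=3,suppress=True)
p,R,s=now();print(p,s["gripper_width"],s["wrist_force"])
d=viewer.capture("side");np.savez("sl.npz",**d);w=viewer.capture("wrist");np.savez("wl.npz",**w)
# knob: dark blob search in side view; predicted pixel for lid angles
for t in (109,90,80,70,60,50,40):
    a=np.radians(t);r=.080;h=.041
    P=[.535-r*np.cos(a)+h*np.sin(a),-.238,.051+r*np.sin(a)+h*np.cos(a)]
    E=[[.535-.11*np.cos(a),-.366,.051+.11*np.sin(a)]]
    print(t,proj(d,[P])[0],"edge corner",proj(d,E)[0])
g=d["img"].max(2);m=np.zeros_like(g);m[230:340,290:400]=(g[230:340,290:400]<55)
n,l,st,ce=cv2.connectedComponentsWithStats(m)
for i in range(1,n):
    if st[i,4]>15: print("dark blob",st[i],ce[i])
```

```text
[ 0.508 -0.178  0.126] 0.047231150448663585 [0.408 0.035 0.321]
109 [359.329 287.854] edge corner [362.95  322.585]
90 [350.441 284.704] edge corner [347.275 323.623]
80 [344.777 284.023] edge corner [338.679 325.455]
70 [338.67  284.072] edge corner [330.267 328.1  ]
60 [332.332 284.857] edge corner [322.36  331.455]
50 [325.989 286.356] edge corner [315.253 335.386]
40 [319.871 288.517] edge corner [309.196 339.738]
dark blob [325 230  10   8  44] [331.023 233.455]
```

```bash
cat > knob.py <<'E'
from h import *
import sys
def knob(f):
    d=load(f);g=d["img"].max(2).astype(int)
    m=np.zeros(g.shape,np.uint8);m[262:305,285:375]=(g[262:305,285:375]<75)
    n,l,st,ce=cv2.connectedComponentsWithStats(m)
    print([(st[i].tolist(),ce[i].round(1).tolist()) for i in range(1,n) if st[i,4]>5])
if __name__=="__main__": knob(sys.argv[1])
E
python3 - <<'E'
from knob import *
knob("side0.npz");knob("sl.npz")
d=load("sl.npz");print(d["img"].max(2)[284,310:372:2])
E
```

```text
[([355, 285, 6, 8, 37], [357.7, 288.2])]
[([301, 262, 9, 8, 40], [305.4, 264.4]), ([328, 262, 6, 10, 36], [330.3, 265.6]), ([340, 282, 6, 8, 36], [342.5, 285.5])]
[127 121 108  96  96  97  90  88  96 107 175 194 192 171 169  68  69  68
 173 197 191 185 188 187 188 180 185 182 185 183 187]
```

Request:
servo_tool(
  targets=[
    {"xyz": [0.5, 0, 0], "rot": [0, 0, 0]},
    {"xyz": [0.5, 0, 0.1], "rot": [0, 0, 0]},
    {"xyz": [0.5, 0, 0.2], "rot": [0, 0, 0]},
    {"xyz": [0.5, 0, 0.3], "rot": [0, 0, 0]},
    {"xyz": [0, 0, 0], "rot": [0, 0, 0]},
    {"xyz": [0, 0, 0], "rot": [0, 0, 0]},
  ],
)

```text
time_s: 30.85
tool_pos: [0.4867, -0.1782, 0.1196]
eef_rot: [[-1.0, 0.001, -0.002], [0.001, 1.0, 0.0], [0.002, 0.0, -1.0]]
wrist_force: [-3.9, 1.0, 1.9]
gripper_width: 0.0467
```

Run:
```python
from knob import *
from station import viewer
np.savez("sl2.npz",**viewer.capture("side"));knob("sl2.npz");p,R,s=now();print(p,s["wrist_force"])
```

```text
[([319, 262, 10, 12, 47], [322.3, 265.6]), ([321, 285, 7, 6, 22], [324.3, 287.5])]
[ 0.48688124 -0.17815299  0.11972212] [-3.4488838   1.77712724  2.37749648]
```

The lid is resting on the near finger at about 50°. I'll keep lowering it.

Request:
servo_tool(
  targets=[
    {"xyz": [0.5, 0, 0.4], "rot": [0, 0, 0]},
    {"xyz": [0.4, 0, 0.4], "rot": [0, 0, 0]},
    {"xyz": [0.4, 0, 0.5], "rot": [0, 0, 0]},
    {"xyz": [0.4, 0, 0.5], "rot": [0, 0, 0]},
    {"xyz": [0.4, 0, 0.6], "rot": [0, 0, 0]},
    {"xyz": [0.3, 0, 0.5], "rot": [0, 0, 0]},
    {"xyz": [0, 0, 0], "rot": [0, 0, 0]},
    {"xyz": [0, 0, 0], "rot": [0, 0, 0]},
  ],
)

```text
time_s: 31.7
tool_pos: [0.4632, -0.1782, 0.0906]
eef_rot: [[-1.0, 0.001, -0.002], [0.001, 1.0, -0.0], [0.002, -0.0, -1.0]]
wrist_force: [-5.8, 0.3, 1.1]
gripper_width: 0.0473
```

Request:
servo_tool(
  targets=[
    {"xyz": [0.2, 0, 0.4], "rot": [0, 0, 0]},
    {"xyz": [0.2, 0, 0.4], "rot": [0, 0, 0]},
    {"xyz": [0.2, 0, 0.3], "rot": [0, 0, 0]},
    {"xyz": [0, 0, 0], "rot": [0, 0, 0]},
  ],
)

```text
time_s: 32.1
tool_pos: [0.4576, -0.1782, 0.0797]
eef_rot: [[-1.0, 0.001, -0.001], [0.001, 1.0, -0.0], [0.001, -0.0, -1.0]]
wrist_force: [-4.7, -1.3, -0.0]
gripper_width: 0.0469
```

Now I'll ease the finger off the front edge so the lid drops the last little way.

Request:
servo_tool(
  targets=[
    {"xyz": [0.3, 0, 0], "rot": [0, 0, 0]},
    {"xyz": [0.3, 0, 0], "rot": [0, 0, 0]},
    {"xyz": [0.4, 0, 0], "rot": [0, 0, 0]},
    {"xyz": [0.5, 0, 0], "rot": [0, 0, 0]},
    {"xyz": [0.5, 0, 0], "rot": [0, 0, 0]},
    {"xyz": [0, 0, 0], "rot": [0, 0, 0]},
    {"xyz": [0, 0, 0], "rot": [0, 0, 0]},
  ],
)

```text
time_s: 32.8
tool_pos: [0.438, -0.1782, 0.0802]
eef_rot: [[-1.0, 0.001, 0.0], [0.001, 1.0, -0.0], [-0.0, -0.0, -1.0]]
wrist_force: [0.1, -0.4, 0.6]
gripper_width: 0.0468
```

Request:
servo_tool(
  targets=[
    {"xyz": [0, 0, -2], "rot": [0, 0, 0]},
    {"xyz": [0, 0, -4], "rot": [0, 0, 0]},
    {"xyz": [0, 3, -4], "rot": [0, 0, 0]},
    {"xyz": [0, 4, -3], "rot": [0, 0, 0]},
    {"xyz": [0, 4, 0], "rot": [0, 0, 0]},
    {"xyz": [0, 4, 0], "rot": [0, 0, 0]},
    {"xyz": [0, 4, 0], "rot": [0, 0, 0]},
    {"xyz": [0, 4, 0], "rot": [0, 0, 0]},
    {"xyz": [0, 0, 0], "rot": [0, 0, 0]},
  ],
)

```text
time_s: 33.7
tool_pos: [0.4387, 0.0555, 0.2103]
eef_rot: [[-1.0, -0.003, 0.001], [-0.003, 1.0, 0.001], [-0.001, 0.001, -1.0]]
wrist_force: [-0.6, -0.1, -0.2]
gripper_width: 0.0471
```

Run:
```python
from h import *
from station import viewer
np.set_printoptions(precision=4,suppress=True)
p,R,s=now();print(p,s["wrist_force"],s["time_s"])
S={n:viewer.capture(n) for n in("side","scene")}
for n,d in S.items():
    np.savez(n+"9.npz",**d)
    g=d["img"].max(2);c=proj(d,[[.455,-.238,.092]])[0].astype(int);u,v=c
    m=np.zeros_like(g);m[v-14:v+14,u-14:u+14]=(g[v-14:v+14,u-14:u+14]<75)
    k,l,st,ce=cv2.connectedComponentsWithStats(m);i=1+np.argmax(st[1:,4])
    print(n,"knob predicted shut",proj(d,[[.455,-.238,.088]]),"seen",ce[i],st[i]); S[n]["k"]=ce[i]
    old=load(n+"0.npz")["img"];df=cv2.absdiff(old,d["img"]).max(2)
    m=cv2.morphologyEx((df>40).astype(np.uint8),cv2.MORPH_OPEN,np.ones((3,3)))
    k,l,st,ce=cv2.connectedComponentsWithStats(m)
    print([st[i].tolist() for i in range(1,k) if st[i,4]>25])
print("knob",tri(S["side"],S["side"]["k"],S["scene"],S["scene"]["k"]))
```

```text
[0.4387 0.0555 0.2103] [-0.567  -0.0787 -0.1724] 33.7
side knob predicted shut [[301.6955 302.8549]] seen [300.  307.5] [300 307   1   2   2]
[[44, 0, 147, 46, 4281], [184, 0, 31, 9, 166], [195, 10, 107, 183, 8103], [53, 49, 61, 147, 2433], [0, 111, 91, 148, 2918], [294, 181, 12, 21, 140], [342, 189, 14, 24, 258], [132, 194, 45, 55, 1150], [300, 212, 5, 8, 28], [304, 219, 13, 19, 145], [284, 246, 80, 109, 5095], [69, 269, 24, 30, 367], [45, 275, 25, 21, 257], [130, 313, 10, 7, 45], [148, 323, 8, 11, 63], [293, 323, 16, 35, 339], [128, 341, 9, 18, 73], [144, 343, 6, 16, 59], [96, 352, 8, 17, 91], [84, 359, 17, 41, 333], [105, 361, 4, 9, 33], [10, 379, 21, 41, 303], [36, 378, 39, 76, 1163], [335, 380, 7, 20, 81], [91, 388, 7, 15, 59], [39, 400, 7, 6, 26], [82, 401, 5, 9, 40], [88, 404, 7, 8, 42], [16, 407, 26, 63, 639], [33, 451, 5, 7, 28], [12, 458, 7, 10, 47], [0, 463, 9, 17, 93], [8, 469, 9, 10, 46]]
scene knob predicted shut [[250.775  205.5463]] seen [251.0333 206.9   ] [249 204   5   7  30]
[[349, 0, 8, 9, 51], [400, 0, 50, 59, 1309], [507, 0, 93, 48, 2189], [383, 23, 24, 28, 450], [363, 26, 20, 17, 149], [549, 50, 25, 9, 105], [376, 57, 28, 8, 125], [509, 56, 55, 78, 1493], [327, 63, 5, 15, 51], [373, 69, 16, 30, 310], [337, 73, 128, 117, 2911], [304, 93, 13, 36, 332], [212, 115, 92, 87, 3422], [511, 136, 6, 8, 39], [341, 167, 10, 15, 126], [207, 204, 90, 30, 1834], [200, 213, 8, 10, 60], [322, 222, 32, 12, 286], [377, 224, 28, 14, 260], [462, 227, 7, 6, 39], [406, 228, 9, 6, 45], [433, 228, 28, 11, 257], [365, 274, 41, 20, 629]]
knob (array([ 0.449 , -0.2407,  0.0757]), np.float64(0.0030345578677070687))
```

The scene-camera knob is within about 1.5 px of the shut prediction, but the side camera did not detect it cleanly. I'll confirm by a light touch on the lid's front edge, where the shut top face should be at z≈0.057.

Request:
servo_tool(
  targets=[
    {"xyz": [-0.5, -4, 0], "rot": [0, 0, 0]},
    {"xyz": [0, -4, 0], "rot": [0, 0, 0]},
    {"xyz": [0, -4, 0], "rot": [0, 0, 0]},
    {"xyz": [0, -4, 0], "rot": [0, 0, 0]},
    {"xyz": [0, -4, 1], "rot": [0, 0, 0]},
    {"xyz": [0, -3.4, 2], "rot": [0, 0, 0]},
    {"xyz": [0, 0, 4], "rot": [0, 0, 0]},
    {"xyz": [0, 0, 4], "rot": [0, 0, 0]},
    {"xyz": [0, 0, 2.5], "rot": [0, 0, 0]},
    {"xyz": [0, 0, 1], "rot": [0, 0, 0]},
    {"xyz": [0, 0, 0.3], "rot": [0, 0, 0]},
    {"xyz": [0, 0, 0], "rot": [0, 0, 0]},
  ],
  grip=-1,
)

```text
time_s: 35.0
tool_pos: [0.4433, -0.1826, 0.0625]
eef_rot: [[-1.0, 0.001, 0.0], [0.001, 1.0, -0.0], [-0.0, -0.0, -1.0]]
wrist_force: [0.3, -0.7, -0.7]
gripper_width: -0.0003
```

Request:
servo_tool(
  targets=[
    {"xyz": [0, 0, 0.1], "rot": [0, 0, 0]},
    {"xyz": [0, 0, 0], "rot": [0, 0, 0]},
  ],
)

```text
time_s: 35.2
tool_pos: [0.4437, -0.1821, 0.0621]
eef_rot: [[-1.0, 0.001, 0.002], [0.001, 1.0, -0.0], [-0.002, -0.0, -1.0]]
wrist_force: [0.3, -0.1, -0.0]
gripper_width: -0.0004
```

Request:
servo_tool(
  targets=[
    {"xyz": [0, 0, 0.1], "rot": [0, 0, 0]},
    {"xyz": [0, 0, 0], "rot": [0, 0, 0]},
  ],
)

```text
time_s: 35.4
tool_pos: [0.4431, -0.182, 0.0604]
eef_rot: [[-1.0, 0.001, 0.001], [0.001, 1.0, -0.0], [-0.001, -0.0, -1.0]]
wrist_force: [0.2, -0.0, -0.6]
gripper_width: -0.0001
```

Request:
servo_tool(
  targets=[
    {"xyz": [0, 0, 0.12], "rot": [0, 0, 0]},
    {"xyz": [0, 0, 0], "rot": [0, 0, 0]},
  ],
)

```text
time_s: 35.6
tool_pos: [0.4428, -0.1821, 0.0587]
eef_rot: [[-1.0, 0.001, -0.0], [0.001, 1.0, -0.0], [0.0, -0.0, -1.0]]
wrist_force: [1.0, -0.4, 0.8]
gripper_width: 0.0
```

Request:
servo_tool(
  targets=[
    {"xyz": [0, 0, 0.12], "rot": [0, 0, 0]},
    {"xyz": [0, 0, 0], "rot": [0, 0, 0]},
  ],
)

```text
time_s: 35.8
tool_pos: [0.4427, -0.1821, 0.0573]
eef_rot: [[-1.0, 0.001, -0.001], [0.001, 1.0, -0.0], [0.001, -0.0, -1.0]]
wrist_force: [0.6, -0.2, -0.4]
gripper_width: -0.0002
```

Request:
servo_tool(
  targets=[
    {"xyz": [0, 0, 0.1], "rot": [0, 0, 0]},
    {"xyz": [0, 0, 0], "rot": [0, 0, 0]},
  ],
)

```text
time_s: 36.0
tool_pos: [0.4429, -0.1822, 0.057]
eef_rot: [[-1.0, 0.001, -0.0], [0.001, 1.0, -0.0], [0.0, -0.0, -1.0]]
wrist_force: [-3.1, 1.9, 8.6]
gripper_width: 0.0
```

Hard contact comes at exactly 0.057 with nothing above it, so the lid was already fully down by itself. I'll retreat, check and hand in.

Request:
servo_tool(
  targets=[
    {"xyz": [0, 0, -2], "rot": [0, 0, 0]},
    {"xyz": [0, 0, -4], "rot": [0, 0, 0]},
    {"xyz": [0, 0, -4], "rot": [0, 0, 0]},
    {"xyz": [0, 0, -4], "rot": [0, 0, 0]},
    {"xyz": [0, 0, -3], "rot": [0, 0, 0]},
    {"xyz": [0, 0, 0], "rot": [0, 0, 0]},
    {"xyz": [0, 0, 0], "rot": [0, 0, 0]},
    {"xyz": [0, 0, 0], "rot": [0, 0, 0]},
    {"xyz": [0, 0, 0], "rot": [0, 0, 0]},
    {"xyz": [0, 0, 0], "rot": [0, 0, 0]},
  ],
)

```text
time_s: 37.0
tool_pos: [0.4425, -0.1822, 0.2256]
eef_rot: [[-1.0, 0.001, -0.002], [0.001, 1.0, -0.0], [0.002, -0.0, -1.0]]
wrist_force: [-0.0, -0.0, 0.9]
gripper_width: -0.0002
```

Run:
```python
from h import *
from station import viewer,workorder
d=viewer.capture("scene");g=d["img"].max(2)
m=np.zeros_like(g);m[195:220,238:264]=(g[195:220,238:264]<75)
k,l,st,ce=cv2.connectedComponentsWithStats(m);i=1+np.argmax(st[1:,4]);print("knob",ce[i],"shut pred",proj(d,[[.455,-.238,.088]]))
b=d["img"][255:312,345:430];hs=cv2.cvtColor(b,cv2.COLOR_RGB2HSV);m=((hs[...,2]>130)&(hs[...,1]<40));print("bright px in bin",m.sum(),np.argwhere(m).mean(0)[::-1]+[345,255])
p,R,s=now();print(p,s["time_s"]);print(workorder.close_job())
```

```text
knob [251.03333333 206.9       ] shut pred [[250.77499118 205.54629007]]
bright px in bin 534 [384.70786517 283.05805243]
[ 0.44258475 -0.18216596  0.22576402] 37.05
the job is handed in; nothing more can be done
None
```

The job is done and handed in at about 37 s of the 72 s allowed.

- **Feeling the springs:** The unit at the left end of the row (largest y) resisted with about 7 N, rising to 14 N at about 1.4 N/mm, so it is the stiff one. The other two gave about 1 N at the same depth.
- **Placing:** I lowered the stiff unit into the black bin until it touched the floor, then released it. The two weak units lie flat, end to end between the case's rails with plungers up; a picture taken before shutting the lid showed this.
- **Lid:** I swung it over and lowered it on a finger to about 20°, then let it drop the last few centimetres.

**Last checks:**
- **Lid shut:** A light touch on the lid's front edge met hard contact only at z = 0.057 m, the fully shut height. In the scene camera the knob is about 1.4 px from its predicted shut position.
- **Bin:** The unit shows in the bin.
- **Side camera:** It did not detect the knob cleanly after closing, so that check was inconclusive.
- **Heights:** Camera heights read about 5 mm lower than the heights found by touch, so I set every final height by contact.
- **Bystanders:** The arm stayed clear of the rest of the bench. I only compared pictures roughly for moved objects, and the arm and its shadows blurred that comparison.

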